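# Change over the bottle-labelling jig and put its setting blocks away

### The arm

A 7-joint arm with a two-finger parallel gripper is mounted at the origin on the work surface. World frame = base frame: x ahead of the robot, y to its left, z up, the work surface at z = 0. Lengths are in m, angles in degrees, forces in N, time in s.
With the tool pointing down it reaches from about 0.425 to 1.025 m from the base axis. Payload 9.4 kg.
Tool frame: the origin (TCP) lies between the finger pads; the fingertips stand 17 mm ahead of it and the grasp point (between the pads) lies 2 mm behind it; z points along the fingers, y is the direction in which the jaws open and shut (so a half turn about z gives the same grasp; the last joint's range is limited). The gripper opens to 85 mm and grips with 20 to 120 N. Pads are 22 mm wide; open, the fingers measure 114 mm over their backs; the gripper's body (76 mm by 85 mm) begins 54 mm behind the grasp point. The pads swing forward as they close: fully open they stand 13 mm farther back than shut.
Start: joints at [-68.623, 34.337, -0.143, 91.639, 0.103, 54.024, -4.572], TCP at [0.315, 0.653, 0.248] pointing down, gripper open.
Joint ranges: [-147.43, 147.43], [-19.82, 112.94], [-74.19, 73.91], [6.32, 146.72], [-59.91, 239.91], [6.04, 106.73], [-150.56, 150.56]. Speed limits (degrees/s): [127.2, 127.2, 172.46, 172.46, 180, 180, 180].

### API

Orientations are given as a 3x3 rotation matrix whose columns are the frame's x, y, z axes.
In Python, from workcell import * gives the robot as it stands.
- The arm moves only by the tool servo_tool, never from a script. Its argument "steps" is a list of rows, each a list of 5 numbers: the shift along the tool's x, y, z in mm, then the turn about the tool's z in rad, then the opening, from 0 (shut) to 1 (fully open). A call has 1 to 5 rows; each row is the pose to reach, as a shift and turn from the pose commanded when the call began, along the tool's axes at that moment; what a row does not reach only later rows make up. A row lasts 1/12 s, in which the tool goes at most 41.7 mm and 7.16 degrees, less where a joint would pass 70% of its speed; a pose out of reach is approached as far as the arm can. A call with a gripper value outside its range is refused whole. The fingers move at their own pace and stop on an object; "newtons" is the grip in N (left out, the last holds). Time passes only in rows, so rows that repeat a pose let the fingers close. It gives the time, the measured TCP pose, the force and the opening at its end, in the units of the state.
- read_state(): the state, without advancing time (a new reading comes with each control period).
- get_image(name): name is "scene" or "side" or "wrist"; returns the picture (420x560x3 uint8, blue, green, red); there is no depth.
- camera_params(name): a dict with "K" (3x3 intrinsics, pixels), "position" and "rotation" of the camera in the world. Camera axes: x right, y up, looking along -z (the intrinsics and any distortion apply to the point x, -y, -z); pixel columns grow to the right and rows downward; lengths in m; the calibration is good to about 2 mm. A picture is of the moment at which its call begins: read the wrist's pose just before it. camera_params takes no time and is no camera call; for the wrist camera it gives the pose at the moment of the call.
- close_job(): hands the job in, once; it reports no verdict.
The state is a dict: "time": time; "joint_positions": joint angles; "joint_velocities": joint speeds; "effort": joint torques, N m; "tool_pos": TCP position; "tool_rot": TCP orientation; "ft_force": force on the tool from outside, world axes, zero at the start; "wrist_torque": the same for the moment, N m; "gripper_width": finger opening in m.
Only numpy, scipy, OpenCV 4.12 (cv2) and the standard library are available. Lean on these libraries where they do the work, as an engineer would, in place of code of your own. Each camera call takes 0.05 s, during which the arm holds its last target. There are 200 camera calls.

### The job

Change the bottle-labelling jig over from the saddle block (two cheeks) to the round-post block: slide the clamp fully open, return the saddle block to its own bay in the rack, seat the round-post block from the rack flat and square in the jig's pocket, and slide the clamp fully home over it. Also put every other setting block lying on the bench back into its own bay, the one whose label shows its outline from above, seated flat in the pocket. Leave the bottles and other things on the bench where they are.

Things in the scene. Friction and masses are not known exactly. Their poses are not given: they have to be found in the camera images.
- block_saddle: Setting block, about 0.28 kg: dark foot 90 (x) by 56 (y) by 14 mm thick; centred on it, up to 60 mm above the underside, in white nylon two cheeks, each 40 (x) by 14 mm (y), at y = +18 and -18 mm; the channel between is filled to 32 mm above the underside. From above: two parallel bars. Origin: centre of underside, z up. A half turn makes no difference. At the start it sits in the jig's pocket under the clamp.
- block_post: Setting block, about 0.28 kg: dark foot 90 (x) by 56 (y) by 14 mm thick; centred on it, up to 60 mm above the underside, in white nylon a solid round post, 40 mm in diameter. From above: a disc. Origin: centre of underside, z up. A half turn makes no difference. At the start it sits in its own bay.
- block_bar: Setting block, about 0.28 kg: dark foot 90 (x) by 56 (y) by 14 mm thick; centred on it, up to 60 mm above the underside, in white nylon a solid wall 26 mm along x and 52 mm along y. From above: one bar across the foot. Origin: centre of underside, z up. A half turn makes no difference. Starts upright on the bench before the rack, or is absent.
- block_cross: Setting block, about 0.28 kg: dark foot 90 (x) by 56 (y) by 14 mm thick; centred on it, up to 60 mm above the underside, in white nylon a cross-shaped pillar: one arm 44 mm along x and 16 mm thick, the other 50 mm along y and 14 mm thick. From above: a plus. Origin: centre of underside, z up. A half turn makes no difference. Starts upright on the bench before the rack, or is absent.
- block_tube: Setting block, about 0.28 kg: dark foot 90 (x) by 56 (y) by 14 mm thick; centred on it, up to 60 mm above the underside, in white nylon a square tube, 46 mm by 46 mm outside with 10 mm walls, open at the top. From above: a hollow square. Origin: centre of underside, z up. A half turn makes no difference. Starts upright on the bench before the rack, or is absent.
- bay_saddle: Fixed aluminium bay of the saddle block, 112 (x) by 74 (y) by 12 mm high; pocket 96 by 62 mm, 8 mm deep (3 mm play, 2 mm chamfer). Origin: under the pocket centre, on the tile's underside; pocket floor at z = 4 mm. White label plate, centre 81 mm along +x (away from the robot), shows the block's outline from above in black. Bays stand 76 mm apart on a 6 mm rack base, in varying order.
- bay_post: Fixed aluminium bay of the post block, 112 (x) by 74 (y) by 12 mm high; pocket 96 by 62 mm, 8 mm deep (3 mm play, 2 mm chamfer). Origin: under the pocket centre, on the tile's underside; pocket floor at z = 4 mm. White label plate, centre 81 mm along +x (away from the robot), shows the block's outline from above in black. Bays stand 76 mm apart on a 6 mm rack base, in varying order.
- bay_bar: Fixed aluminium bay of the bar block, 112 (x) by 74 (y) by 12 mm high; pocket 96 by 62 mm, 8 mm deep (3 mm play, 2 mm chamfer). Origin: under the pocket centre, on the tile's underside; pocket floor at z = 4 mm. White label plate, centre 81 mm along +x (away from the robot), shows the block's outline from above in black. Bays stand 76 mm apart on a 6 mm rack base, in varying order.
- bay_cross: Fixed aluminium bay of the cross block, 112 (x) by 74 (y) by 12 mm high; pocket 96 by 62 mm, 8 mm deep (3 mm play, 2 mm chamfer). Origin: under the pocket centre, on the tile's underside; pocket floor at z = 4 mm. White label plate, centre 81 mm along +x (away from the robot), shows the block's outline from above in black. Bays stand 76 mm apart on a 6 mm rack base, in varying order.
- bay_tube: Fixed aluminium bay of the tube block, 112 (x) by 74 (y) by 12 mm high; pocket 96 by 62 mm, 8 mm deep (3 mm play, 2 mm chamfer). Origin: under the pocket centre, on the tile's underside; pocket floor at z = 4 mm. White label plate, centre 81 mm along +x (away from the robot), shows the block's outline from above in black. Bays stand 76 mm apart on a 6 mm rack base, in varying order.
- jig: Fixed green labelling jig, 18 mm high, 84 wide (y). Pocket 96 (x) by 62 mm, 8 mm deep (3 mm play, 2 mm chamfer). Origin: under the pocket centre at bench height; pocket floor at z = 10 mm. Base reaches 180 mm to -x (robot side), where the clamp slides along x between guide strips (36 mm high), and 116 mm to +x, where a label roll on two 95 mm high posts stands at x = 102 mm.
- clamp (a joint): Sliding clamp of the jig, in m: 0 = fully home, its steel tongue (44 mm wide, underside 26.5 mm above the bench, 2.5 mm over a seated foot) covering 12 mm of the foot's end; 0.045 = fully open, clear of the pocket. Opens along the jig's -x. Slides with about 2 N and stays where left.
- clamp_knob (a point): Centre of the top face, 68 mm above the bench, of the clamp's black square knob, 22 by 22 mm and 36 mm tall, which moves with the clamp; 95 mm from the jig's origin along its -x when home, 140 mm when fully open.
- flask: Small brown bottle, 60 mm across, 170 mm tall. Not part of the job: leave it alone. Origin: middle of the underside.
- can: Steel can, 80 mm across, 110 mm tall. Not part of the job: leave it alone. Origin: middle of the underside.
- jar: Capped glass jar, 70 mm across, 75 mm tall. Not part of the job: leave it alone. Origin: middle of the underside.
- tape: Lying tape roll, 96 mm across, 24 mm high. Not part of the job: leave it alone. Origin: middle of the underside.
- mug: White mug, 80 mm across, 90 mm tall. Not part of the job: leave it alone. Origin: middle of the underside.
- driver: Screwdriver lying on the bench, about 200 mm long. Not part of the job: leave it alone. Origin: in its handle-to-tip line.
Things that resemble listed ones, but are neither listed nor needed, are in the scene too. What is shaped like the block_saddle but orange is not meant.

How it is judged:
By the outcome, as a careful person would: the job done as asked, in the order asked, and still so for the second after the job is handed in, with the robot touching nothing.
Of block_bar, block_cross, block_tube only 2 to 3 are there at a start; the rules pass over those that are not, and their reading is None.
At some moment in a run one of block_bar, block_cross, block_tube may be knocked a few centimetres aside while the robot is not near it.
Once in a run the grip may slacken for a moment while it holds something.
It also fails if it takes over 200 s, if anything falls off the work surface, if the arm or the gripper's body presses on something with over 40 N, if the wrist force passes 120 N, or if a joint passes its speed limit or range.

## Working session

There is one attempt and no reset: what is moved stays moved. The work goes in short steps, Python scripts to look and compute and a tool call to move; the robot and the scene stay as the last step left them, time stands still between calls to the robot, and variables do not carry over. Pictures are saved under pics/ and viewed, about 12 in all and at most 16, crops included, and the job is handed in when it is done.

Besides the shell and the picture viewer there is one more tool, called after "Call:" as a command line: name --pt "numbers of a row" for each row, then --argument value for the rest. servo_tool: Moves the arm, as the interface text tells. Its arguments: {"type":"object","properties":{"steps":{"type":"array"},"newtons":{"type":"number"}},"required":["steps"]}

```bash
ls; mkdir -p pics
cat > h.py <<'E'
from workcell import *
import numpy as np, cv2
def ray(cp,u,v):
    K=np.array(cp["K"]);R=np.array(cp["rotation"]);p=np.array(cp["position"])
    d=np.linalg.inv(K)@np.array([u,v,1.0]); return p,R@np.array([d[0],-d[1],-d[2]])
def onplane(cp,u,v,z):
    p,d=ray(cp,u,v); return p+d*(z-p[2])/d[2]
def proj(cp,P):
    K=np.array(cp["K"]);R=np.array(cp["rotation"]);c=R.T@(np.array(P)-np.array(cp["position"]))
    q=K@np.array([c[0],-c[1],-c[2]]);return q[:2]/q[2]
E
python3 - <<'E'
from h import *
s=read_state();print({k:np.round(v,3).tolist() for k,v in s.items()})
for n in("scene","side","wrist"):
    cp=camera_params(n);print(n,{k:np.round(v,3).tolist() if not isinstance(v,str) else v for k,v in cp.items()})
    cv2.imwrite(f"pics/{n}0.png",get_image(n))
E
```

```text
pics
{'time': 0.0, 'joint_positions': [-68.623, 34.383, -0.145, 91.683, 0.103, 54.025, -4.573], 'joint_velocities': [0.011, 0.065, -0.027, -0.022, -0.026, 0.041, -0.103], 'effort': [-0.0, -77.646, 1.565, -25.8, 0.012, 0.009, 0.0], 'tool_pos': [0.315, 0.652, 0.247], 'tool_rot': [[-0.901, 0.435, -0.001], [0.435, 0.901, -0.001], [-0.0, -0.002, -1.0]], 'ft_force': [0.313, 0.349, -0.88], 'wrist_torque': [-0.03, -0.001, 0.046], 'gripper_width': 0.085}
scene {'K': [[432.821, 0.0, 275.688], [0.0, 432.821, 207.188], [0.0, 0.0, 1.0]], 'position': [1.097, 0.914, 0.781], 'rotation': [[-0.883, -0.244, 0.4], [0.468, -0.482, 0.74], [0.012, 0.841, 0.541]]}
side {'K': [[419.969, 0.0, 278.652], [0.0, 419.969, 211.981], [0.0, 0.0, 1.0]], 'position': [-0.059, -0.818, 0.769], 'rotation': [[0.799, 0.337, -0.499], [-0.602, 0.453, -0.657], [0.005, 0.825, 0.565]]}
wrist {'K': [[364.867, 0.0, 278.414], [0.0, 364.867, 207.557], [0.0, 0.0, 1.0]], 'position': [0.246, 0.686, 0.374], 'rotation': [[0.434, -0.86, -0.27], [0.901, 0.414, 0.131], [-0.001, -0.3, 0.954]]}
```

View pics/scene0.png

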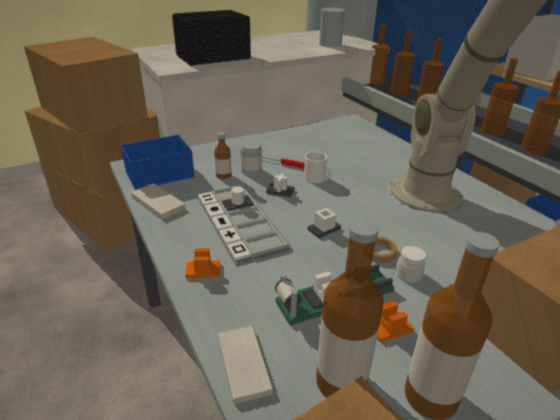

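View pics/side0.png

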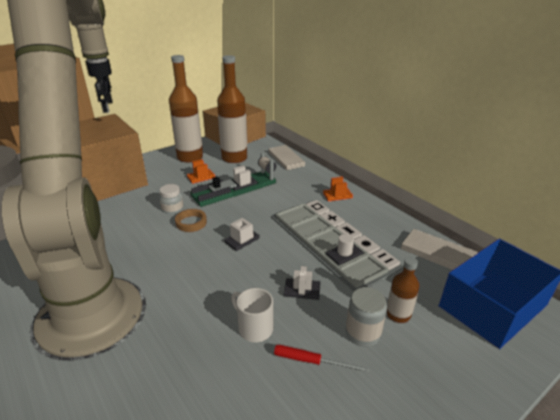

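The scene view shows rack labels from (210,197) to (239,249), in the order two bars, disc, bar, plus, square. The bench blocks are at (325,225) and (281,186), and the jig runs from (290,300) to (390,280).

Run:
```python
from h import *
a=cv2.imread("pics/scene0.png")[160:330,170:430];b=cv2.imread("pics/side0.png")[140:310,180:440]
cv2.imwrite("pics/crop0.png",np.vstack([cv2.resize(x,None,fx=2.3,fy=1.75,interpolation=cv2.INTER_CUBIC) for x in(a,b)]))
c1=camera_params("scene");c2=camera_params("side")
for n,u,v,z in[("labS",208,197,.01),("labP",213,208,.01),("labB",222,221,.01),("labC",230,235,.01),("labT",239,249,.01),("post",237,191,.07),("tubetop",325,216,.06),("crosstop",281,181,.06),("saddletop",322,282,.07)]:
    print(n,onplane(c1,u,v,z).round(3))
for n,u,v,z in[("labT",317,206,.01),("labP",367,243,.01),("labS",384,261,.01),("post",346,237,.07),("tube",242,228,.06),("cross",302,272,.06),("saddle",242,172,.07),("knob",215,181,.068)]:
    print(n,onplane(c2,u,v,z).round(3))
```

```text
labS [ 0.703 -0.302  0.01 ]
labP [ 0.713 -0.23   0.01 ]
labB [ 0.715 -0.147  0.01 ]
labC [ 0.721 -0.067  0.01 ]
labT [0.724 0.007 0.01 ]
post [ 0.638 -0.2    0.07 ]
tubetop [0.455 0.037 0.06 ]
crosstop [ 0.471 -0.21   0.06 ]
saddletop [0.628 0.284 0.07 ]
labT [0.734 0.019 0.01 ]
labP [ 0.722 -0.213  0.01 ]
labS [ 0.701 -0.296  0.01 ]
post [ 0.634 -0.209  0.07 ]
tube [0.436 0.006 0.06 ]
cross [ 0.456 -0.237  0.06 ]
saddle [0.604 0.264 0.07 ]
knob [0.501 0.269 0.068]
```

View pics/crop0.png

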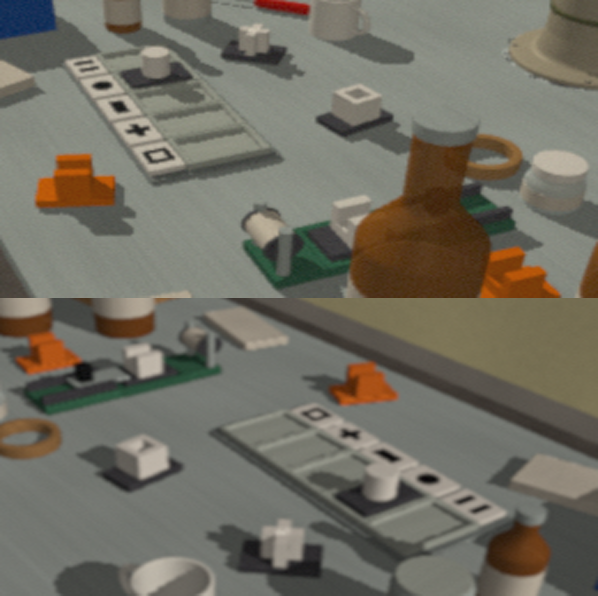

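```bash
cat >> h.py <<'E'
def go(x,y,z,yaw=180.):
    "print shift in tool mm and turn to put TCP at x,y,z, tool x at world angle yaw"
    s=read_state();R=np.array(s["tool_rot"]);d=R.T@(np.array([x,y,z])-s["tool_pos"])*1000
    a=np.degrees(np.arctan2(R[1,0],R[0,0]));t=(yaw-a+180)%360-180
    print("go",d.round(1),"turn",round(-np.radians(t),3),"t",round(s["time"],1),"w",round(float(s["gripper_width"]),4),"F",np.round(s["ft_force"],1))
def snap(n,f):
    cp=camera_params(n);im=get_image(n);cv2.imwrite(f"pics/{f}.png",im);return cp,im
E
python3 - <<'E'
from h import *
c1=camera_params("scene");c2=camera_params("side")
print([onplane(c2,u,v,0).round(3) for u,v in[(190,158),(233,160)]],[onplane(c1,u,v,0).round(3) for u,v in[(345,385),(440,400)]])
go(.53,.27,.3)
E
```

```text
[array([0.567, 0.592, 0.   ]), array([0.695, 0.476, 0.   ])] [array([0.708, 0.501, 0.   ]), array([0.56 , 0.616, 0.   ])]
go [-359.9 -251.2  -52.1] turn -0.45 t 0.1 w 0.0855 F [ 0.3  0.8 -0.7]
```

Call:
servo_tool --pt "-34 -24 -5 -0.05 1" --pt "-68 -48 -10 -0.1 1" --pt "-102 -72 -15 -0.15 1" --pt "-136 -95 -20 -0.2 1" --pt "-170 -118 -25 -0.2 1"

```text
time: 0.57
tool_pos: [0.4175, 0.4709, 0.2732]
tool_rot: [[-0.97, 0.244, -0.0], [0.244, 0.97, -0.001], [0.0, -0.001, -1.0]]
ft_force: [0.0, 0.1, -0.5]
gripper_width: 0.0856
```

```bash
python3 -c "
from h import *
go(.53,.27,.3)"
```

```text
go [-158.1 -167.4  -26.7] turn -0.246 t 0.6 w 0.0856 F [ 0.   0.1 -0.5]
```

Call:
servo_tool --pt "-28 -29 -5 -0.05 1" --pt "-56 -59 -10 -0.1 1" --pt "-84 -89 -15 -0.15 1" --pt "-112 -119 -20 -0.2 1" --pt "-140 -148 -24 -0.246 1"

```text
time: 0.98
tool_pos: [0.5166, 0.2927, 0.2976]
tool_rot: [[-1.0, 0.001, 0.0], [0.001, 1.0, -0.0], [-0.0, -0.0, -1.0]]
ft_force: [0.5, -0.0, -0.2]
gripper_width: 0.0855
```

Call:
servo_tool --pt "-10 -18 0 0 1" --pt "-10 -18 0 0 1" --pt "-10 -18 0 0 1"

```text
time: 1.23
tool_pos: [0.5266, 0.2753, 0.2972]
tool_rot: [[-1.0, 0.007, -0.0], [0.007, 1.0, -0.0], [0.0, -0.0, -1.0]]
ft_force: [-0.3, 1.6, -0.1]
gripper_width: 0.0856
```

Run:
```python
from h import *
go(.53,.27,.3)
cp,im=snap("wrist","w1");print(np.round(cp["position"],3))
```

```text
go [-3.5 -5.3 -2.8] turn -0.007 t 1.2 w 0.0856 F [-0.3  1.6 -0.1]
[0.45  0.276 0.424]
```

View pics/w1.png

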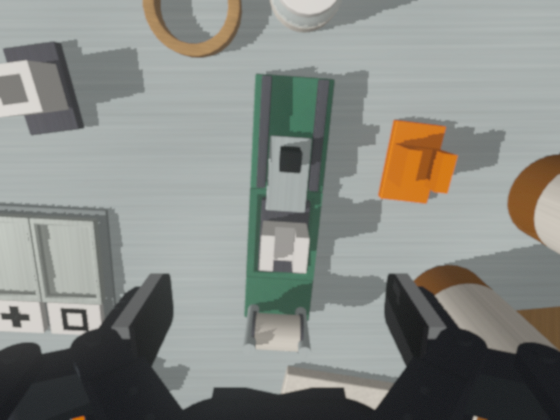

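The wrist view shows the jig with the knob at (290,159), the saddle cheeks around (284,246) and jig corners at (256,75), (333,80) and (246,314). The tube block is at top left and the orange decoy at right.

Run:
```python
from h import *
cp=camera_params("wrist");im=cv2.imread("pics/w1.png")
hsv=cv2.cvtColor(im,cv2.COLOR_BGR2HSV)
for n,u,v,z in[("TL",256,75,.018),("TR",333,80,.018),("BL",246,314,.018),("BR",310,317,.018),("knob",290,159,.068)]:print(n,onplane(cp,u,v,z).round(4))
g=((hsv[...,0]>65)&(hsv[...,0]<95)&(hsv[...,1]>90)).astype(np.uint8)
c=max(cv2.findContours(g,0,2)[0],key=cv2.contourArea);print(cv2.boundingRect(c))
P=np.array([onplane(cp,*p,.018)[:2] for p in c.reshape(-1,2)],np.float32)
print(cv2.minAreaRect(P))
def blob(m,box):
    x0,y0,x1,y1=box;k=np.zeros_like(m);k[y0:y1,x0:x1]=m[y0:y1,x0:x1]
    c=max(cv2.findContours(k,0,2)[0],key=cv2.contourArea);return cv2.minAreaRect(c)
dark=(hsv[...,2]<38).astype(np.uint8);print("knob",blob(dark,(270,140,312,180)))
w=((hsv[...,2]>185)&(hsv[...,1]<40)).astype(np.uint8)
for b in[(255,215,283,278),(286,215,312,278)]:print("cheek",blob(w,b))
cv2.imwrite("pics/c1.png",cv2.resize(im[60:350,200:360],None,fx=2,fy=2,interpolation=2))
```

```text
TL [0.4307 0.2542 0.018 ]
TR [0.4359 0.335  0.018 ]
BL [0.719  0.2351 0.018 ]
BR [0.7238 0.3173 0.018 ]
knob [0.5105 0.2887 0.068 ]
(272, 78, 45, 59)
((0.46282342076301575, 0.29335352778434753), (0.04462003335356712, 0.05918814241886139), 85.76250457763672)Traceback (most recent call last):
  File "<stdin>", line 12, in <module>
  File "<stdin>", line 11, in blob
ValueError: max() iterable argument is empty
```

Run:
```python
from h import *
go(.513,.289,.12,176.3)
```

```text
go [ 12.7  12.  177.1] turn 0.06 t 1.3 w 0.0853 F [-0.7  0.2 -0.2]
```

Call:
servo_tool --pt "3 3 36 0.015 1" --pt "6 6 72 0.03 1" --pt "9 9 108 0.045 1" --pt "12.5 12 144 0.06 1" --pt "12.5 12 177 0.06 1"

```text
time: 1.7
tool_pos: [0.5112, 0.2916, 0.1184]
tool_rot: [[-0.998, 0.061, -0.001], [0.061, 0.998, 0.001], [0.001, 0.001, -1.0]]
ft_force: [0.7, -0.5, -0.9]
gripper_width: 0.0855
```

Call:
servo_tool --pt "0 0 20 0 1" --pt "0 0 40 0 1" --pt "0 0 60 0 1" --pt "0 0 60 0 1" --pt "0 0 60 0 1"

```text
time: 2.12
tool_pos: [0.5121, 0.2901, 0.0594]
tool_rot: [[-0.998, 0.061, -0.002], [0.061, 0.998, -0.001], [0.002, -0.001, -1.0]]
ft_force: [0.6, 0.4, 0.4]
gripper_width: 0.0852
```

Call:
servo_tool --pt "0 0 0 0 0.1" --pt "0 0 0 0 0.1" --pt "0 0 0 0 0.1" --pt "0 0 0 0 0.1" --pt "0 0 0 0 0.1" --newtons 40

```text
time: 2.53
tool_pos: [0.5138, 0.2889, 0.0611]
tool_rot: [[-0.998, 0.064, 0.001], [0.064, 0.998, 0.001], [-0.001, 0.001, -1.0]]
ft_force: [0.4, -2.5, 4.8]
gripper_width: 0.0255
```

Call:
servo_tool --pt "0 0 0 0 0.1" --pt "0 0 0 0 0.1" --pt "0 0 0 0 0.1" --pt "0 0 0 0 0.1" --pt "0 0 0 0 0.1"

```text
time: 2.95
tool_pos: [0.5138, 0.287, 0.0613]
tool_rot: [[-0.998, 0.066, 0.0], [0.066, 0.998, -0.002], [-0.0, -0.002, -1.0]]
ft_force: [-0.7, -5.6, 10.1]
gripper_width: 0.0214
```

Call:
servo_tool --pt "5 0 -1 0 0.1" --pt "14 0 -1 0 0.1" --pt "23 0 -1 0 0.1" --pt "32 0 -1 0 0.1" --pt "41 0 -1 0 0.1"

```text
time: 3.37
tool_pos: [0.4721, 0.2902, 0.0613]
tool_rot: [[-0.998, 0.065, -0.0], [0.065, 0.998, -0.001], [0.0, -0.001, -1.0]]
ft_force: [2.8, -5.2, -1.1]
gripper_width: 0.0211
```

Call:
servo_tool --pt "4 0 0 0 0.1" --pt "7 0 0 0 0.1" --pt "9 0 0 0 0.1" --pt "9 0 0 0 0.1" --pt "9 0 0 0 0.1"

```text
time: 3.78
tool_pos: [0.4712, 0.2904, 0.0616]
tool_rot: [[-0.997, 0.07, 0.011], [0.07, 0.998, 0.002], [-0.011, 0.003, -1.0]]
ft_force: [28.4, -9.9, -16.7]
gripper_width: 0.0212
```

Call:
servo_tool --pt "-7 0 0 0 0.1" --pt "-7 0 0 0 0.8" --pt "-7 0 0 0 0.8" --pt "-7 0 0 0 0.8" --pt "-7 0 0 0 0.8"

```text
time: 4.2
tool_pos: [0.4696, 0.2923, 0.0614]
tool_rot: [[-0.998, 0.062, -0.0], [0.062, 0.998, 0.001], [0.001, 0.001, -1.0]]
ft_force: [0.4, 0.1, 0.5]
gripper_width: 0.0677
```

Call:
servo_tool --pt "0 0 -25 0 0.8" --pt "0 0 -60 0 0.8" --pt "-30 0 -95 0 0.8" --pt "-60 0 -130 0 0.8" --pt "-95 0 -165 0 0.8"

```text
time: 4.62
tool_pos: [0.5535, 0.2869, 0.2168]
tool_rot: [[-0.998, 0.061, 0.0], [0.061, 0.998, 0.001], [-0.0, 0.001, -1.0]]
ft_force: [-0.2, 0.9, -0.4]
gripper_width: 0.0685
```

Call:
servo_tool --pt "0 0 0 0 0.8" --pt "0 0 0 0 0.8"

```text
time: 4.78
tool_pos: [0.5552, 0.2865, 0.216]
tool_rot: [[-0.998, 0.065, 0.003], [0.065, 0.998, 0.002], [-0.003, 0.002, -1.0]]
ft_force: [-0.3, 0.3, -1.5]
gripper_width: 0.0684
```

Run:
```python
from h import *
go(.609,.283,.2,176.3)
cp,im=snap("wrist","w2");print(np.round(cp["position"],3))
np.savez("w2.npz",**{k:cp[k] for k in("K","position","rotation")})
```

```text
go [-53.9  -0.1  16.2] turn -0.0 t 4.8 w 0.0684 F [-0.3  0.3 -1.5]
[0.478 0.291 0.342]
```

View pics/w2.png

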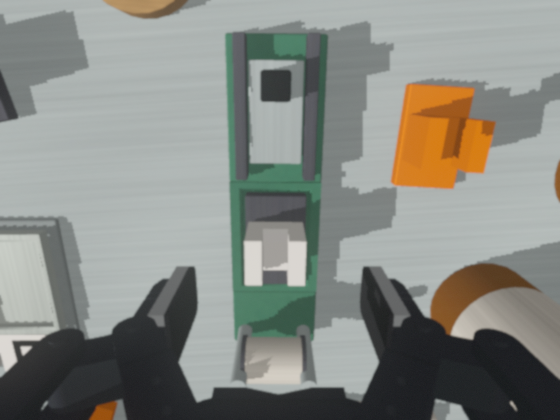

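Clamp now stands open. The saddle foot's near edge is at row 195 (cols 245–306), and the cheek tops' far edge is at row 285 (cols 244–306).

Run:
```python
from h import *
cp=np.load("w2.npz")
for n,u,v,z in[("footL",245,195,.024),("footR",306,195,.024),("topL",244,285,.07),("topR",306,285,.07),("knob",276,86,.068),("jigTL",227,34,.018),("jigTR",326,34,.018),("pockTL",240,190,.018),("pockTR",309,190,.018),("seamL",231,182,.018),("seamR",322,182,.018),("BL",235,333,.018)]:print(n,onplane(cp,u,v,z).round(4))
```

```text
footL [0.5651 0.2563 0.024 ]
footR [0.5687 0.3114 0.024 ]
topL [0.6306 0.2533 0.07  ]
topR [0.634  0.3053 0.07  ]
knob [0.4741 0.2906 0.068 ]
jigTL [0.431  0.2535 0.018 ]
jigTR [0.4361 0.3335 0.018 ]
pockTL [0.5617 0.2515 0.018 ]
pockTR [0.5658 0.3147 0.018 ]
seamL [0.5537 0.244  0.018 ]
seamR [0.5591 0.3269 0.018 ]
BL [0.7154 0.2314 0.018 ]
```

Run:
```python
from h import *
go(.612,.281,.052,176.3)
```

```text
go [-59.   -1.7 162.4] turn 0.001 t 4.8 w 0.0683 F [-1.1 -0.1  0.8]
```

Call:
servo_tool --pt "-28 -1 20 0 0.85" --pt "-57 -1.5 40 0 0.85" --pt "-57 -1.5 75 0 0.85" --pt "-57 -1.5 110 0 0.85" --pt "-57 -1.5 130 0 0.85"

```text
time: 5.25
tool_pos: [0.6068, 0.2806, 0.0791]
tool_rot: [[-0.998, 0.062, -0.007], [0.062, 0.998, -0.003], [0.006, -0.003, -1.0]]
ft_force: [-1.3, 0.1, -0.6]
gripper_width: 0.0728
```

Call:
servo_tool --pt "0 0 16 0 0.85" --pt "0 0 32 0 0.85" --pt "0 0 32 0 0.85" --pt "0 0 32 0 0.85"

```text
time: 5.58
tool_pos: [0.6081, 0.2812, 0.0506]
tool_rot: [[-0.998, 0.062, -0.004], [0.062, 0.998, -0.002], [0.004, -0.002, -1.0]]
ft_force: [0.4, 0.5, -0.3]
gripper_width: 0.0726
```

Call:
servo_tool --pt "0 0 0 0 0.4" --pt "0 0 0 0 0.4" --pt "0 0 0 0 0.4" --pt "0 0 0 0 0.4" --pt "0 0 0 0 0.4" --newtons 80

```text
time: 6.0
tool_pos: [0.6108, 0.2814, 0.0536]
tool_rot: [[-0.998, 0.064, 0.001], [0.064, 0.998, 0.001], [-0.001, 0.001, -1.0]]
ft_force: [-1.1, -0.6, 6.8]
gripper_width: 0.0489
```

Call:
servo_tool --pt "0 0 -15 0 0.4" --pt "0 0 -40 0 0.4" --pt "0 0 -75 0 0.4" --pt "0 0 -115 0 0.4" --pt "10 -25 -150 0 0.4"

```text
time: 6.42
tool_pos: [0.6007, 0.2631, 0.2028]
tool_rot: [[-0.998, 0.059, 0.003], [0.059, 0.998, 0.004], [-0.003, 0.005, -1.0]]
ft_force: [1.9, 1.0, -2.2]
gripper_width: 0.0491
```

Run:
```python
from h import *
go(.51,-.17,.25,175)
```

```text
go [  64.7 -437.5  -49.4] turn 0.028 t 6.4 w 0.0491 F [ 1.9  1.  -2.2]
```

Call:
servo_tool --pt "6 -32 -12 0.005 0.4" --pt "12 -70 -24 0.01 0.4" --pt "18 -108 -36 0.015 0.4" --pt "24 -146 -49 0.02 0.4" --pt "30 -184 -49 0.028 0.4"

```text
time: 6.83
tool_pos: [0.558, 0.0749, 0.2519]
tool_rot: [[-0.996, 0.092, 0.004], [0.092, 0.996, 0.001], [-0.004, 0.001, -1.0]]
ft_force: [0.8, -0.3, -3.3]
gripper_width: 0.0488
```

Call:
servo_tool --pt "6 -40 0 0 0.4" --pt "12 -80 0 0 0.4" --pt "18 -120 0 0 0.4" --pt "24 -160 0 0 0.4" --pt "30 -200 0 0 0.4"

```text
time: 7.25
tool_pos: [0.5086, -0.1217, 0.2497]
tool_rot: [[-0.996, 0.092, 0.0], [0.092, 0.996, -0.0], [-0.0, -0.0, -1.0]]
ft_force: [0.9, 0.6, -2.9]
gripper_width: 0.049
```

Call:
servo_tool --pt "5 -30 0 0 0.4" --pt "5 -30 0 0 0.4" --pt "5 -30 0 0 0.4"

```text
time: 7.5
tool_pos: [0.5011, -0.1514, 0.2495]
tool_rot: [[-0.995, 0.096, -0.0], [0.096, 0.995, -0.0], [-0.0, -0.0, -1.0]]
ft_force: [1.0, 0.9, -2.3]
gripper_width: 0.0493
```

```bash
cat >> h.py <<'E'
def wl(f):
    cp,im=snap("wrist",f);np.savez(f+".npz",**{k:cp[k] for k in("K","position","rotation")});print(np.round(cp["position"],3))
E
python3 - <<'E'
from h import *
go(.51,-.17,.25,175)
wl("w3")
E
```

```text
go [-10.7 -17.7  -0.5] turn -0.009 t 7.5 w 0.0493 F [ 1.   0.9 -2.3]
[ 0.424 -0.144  0.376]
```

View pics/w3.png

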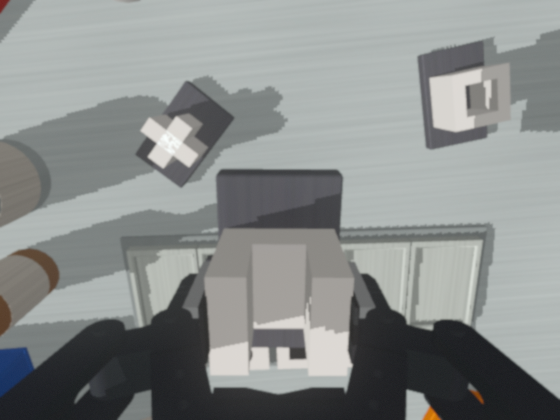

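The saddle is held squarely. The rack's near edge runs (123,238)–(489,227). The saddle bay pocket's near-left corner is at about (135,250), and the tube bay's near-right corner at about (478,244). The cross is at (172,140) and the tube at (475,95).

Run:
```python
from h import *
cp=np.load("w3.npz")
L=onplane(cp,123,238,.018);R=onplane(cp,489,227,.018)
l=onplane(cp,135,250,.018);r=onplane(cp,478,244,.018)
print(L,R,np.linalg.norm(R-L),np.degrees(np.arctan2(-(R-L)[0],(R-L)[1])))
print(l,r,np.linalg.norm(r-l),np.degrees(np.arctan2(-(r-l)[0],(r-l)[1])))
im=cv2.imread("pics/w3.png")
cv2.imwrite("pics/c3.png",np.hstack([cv2.resize(im[220:320,110:210],None,fx=4,fy=4,interpolation=2),cv2.resize(im[215:315,400:500],None,fx=4,fy=4,interpolation=2)]))
```

```text
[ 0.55436965 -0.32117124  0.018     ] [0.57858794 0.0626607  0.018     ] 0.38459521770553773 -3.610352172731946
[ 0.5691481  -0.31148271  0.018     ] [0.59694755 0.05252005 0.018     ] 0.3650627540722568 -4.367289618473971
```

View pics/c3.png

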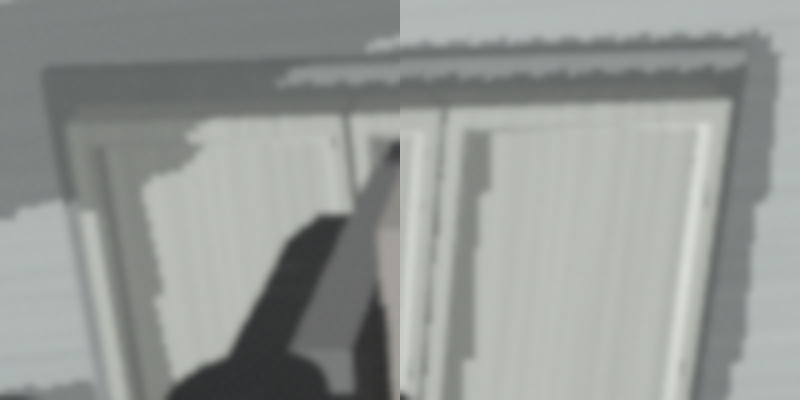

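Run:
```python
from h import *
cp=np.load("w3.npz")
P=[onplane(cp,u,v,.018)[:2] for u,v in[(127,249.5),(196.5,248),(411,242.5),(482.5,240.3)]]
print(np.round(P,4));L,R=P[0],P[3];d=R-L;print(np.linalg.norm(d))
yv=d/np.linalg.norm(d);xv=np.array([yv[1],-yv[0]]);print("yaw",np.degrees(np.arctan2(xv[1],xv[0])))
m=(L+R)/2+xv*.056
for n,k in zip("SPBCT",range(5)):print(n,(m+yv*.076*(k-2)).round(4))
```

```text
[[ 0.5678 -0.3199]
 [ 0.5731 -0.2457]
 [ 0.5885 -0.0183]
 [ 0.5931  0.057 ]]
0.377681291293806
yaw -3.848780411172617
S [ 0.6261 -0.2869]
P [ 0.6312 -0.211 ]
B [ 0.6363 -0.1352]
C [ 0.6414 -0.0594]
T [0.6465 0.0165]
```

Run:
```python
from h import *
cp=np.load("w3.npz");s=read_state();R=np.array(s["tool_rot"]);p=np.array(s["tool_pos"])
for u,v in[(217.5,171.5),(341.5,171.5)]:
    print((R.T@(onplane(cp,u,v,.220)-p)*1000).round(1))
go(.626,-.287,.12,180-3.85)
```

```text
[ 45.  -28.   29.5]
[44.9 25.9 29.5]
go [-136.5 -125.3  129.5] turn -0.026 t 7.5 w 0.0489 F [-0.1  1.  -2.1]
```

Run:
```python
from h import *
c1=camera_params("scene");c2=camera_params("side")
print([onplane(c1,u,v,0)[:2].round(3) for u,v in[(223,177),(251,169),(316,179)]],[onplane(c2,u,v,0)[:2].round(3) for u,v in[(401,316),(365,336)]])
```

```text
[array([ 0.598, -0.428]), array([ 0.477, -0.439]), array([ 0.295, -0.258])] [array([ 0.591, -0.447]), array([ 0.478, -0.437])]
```

Call:
servo_tool --pt "-27 -25 0 -0.005 0.4" --pt "-54 -50 0 -0.01 0.4" --pt "-82 -75 0 -0.015 0.4" --pt "-109 -100 0 -0.02 0.4" --pt "-136.5 -124.5 0 -0.026 0.4"

```text
time: 7.97
tool_pos: [0.6285, -0.2848, 0.2493]
tool_rot: [[-0.998, 0.063, 0.0], [0.063, 0.998, 0.001], [-0.0, 0.001, -1.0]]
ft_force: [0.5, 0.2, -2.8]
gripper_width: 0.0491
```

Call:
servo_tool --pt "0 0 30 0 0.4" --pt "0 0 65 0 0.4" --pt "0 0 100 0 0.4" --pt "0 0 130 0 0.4" --pt "0 0 150 0 0.4"

```text
time: 8.38
tool_pos: [0.6263, -0.2827, 0.0959]
tool_rot: [[-0.998, 0.063, -0.003], [0.063, 0.998, 0.003], [0.003, 0.002, -1.0]]
ft_force: [0.5, 1.4, -2.2]
gripper_width: 0.0489
```

Call:
servo_tool --pt "0 0 10 0 0.4" --pt "0 0 15 0 0.4" --pt "0 0 15 0 0.4"

```text
time: 8.63
tool_pos: [0.6271, -0.2846, 0.0838]
tool_rot: [[-0.998, 0.064, -0.001], [0.064, 0.998, 0.001], [0.001, 0.001, -1.0]]
ft_force: [0.1, 0.4, -3.6]
gripper_width: 0.0488
```

Run:
```python
from h import *
go(.626,-.286,.0536,180-3.85)
```

```text
go [ 0.9 -1.5 30.2] turn 0.003 t 8.6 w 0.0488 F [ 0.1  0.4 -3.6]
```

Call:
servo_tool --pt "0.5 -1.2 6 0.003 0.4" --pt "0.5 -1.2 12 0.003 0.4" --pt "0.5 -1.2 18 0.003 0.4" --pt "0.5 -1.2 24 0.003 0.4" --pt "0.5 -1.2 28 0.003 0.4"

```text
time: 9.05
tool_pos: [0.6259, -0.287, 0.056]
tool_rot: [[-0.998, 0.069, -0.0], [0.069, 0.998, 0.0], [0.0, 0.0, -1.0]]
ft_force: [1.3, 0.1, -2.9]
gripper_width: 0.0486
```

Call:
servo_tool --pt "0 0 1 0 0.4" --pt "0 0 2 0 0.4"

```text
time: 9.22
tool_pos: [0.6259, -0.287, 0.0541]
tool_rot: [[-0.998, 0.069, -0.0], [0.069, 0.998, 0.0], [0.0, 0.0, -1.0]]
ft_force: [0.0, -0.7, -2.6]
gripper_width: 0.0495
```

Call:
servo_tool --pt "0 0 1 0 0.4" --pt "0 0 2 0 0.4" --pt "0 0 2 0 0.4"

```text
time: 9.47
tool_pos: [0.6261, -0.2871, 0.0536]
tool_rot: [[-0.998, 0.069, 0.0], [0.069, 0.998, -0.0], [-0.0, -0.0, -1.0]]
ft_force: [-3.1, 1.2, 6.2]
gripper_width: 0.0487
```

Call:
servo_tool --pt "0 0 0 0 0.78" --pt "0 0 0 0 0.78" --pt "0 0 0 0 0.78" --pt "0 0 -12 0 0.78" --pt "0 0 -30 0 0.78"

```text
time: 9.88
tool_pos: [0.6251, -0.2866, 0.0816]
tool_rot: [[-0.998, 0.069, -0.003], [0.069, 0.998, 0.001], [0.003, 0.001, -1.0]]
ft_force: [-0.3, -0.8, 0.8]
gripper_width: 0.0667
```

Call:
servo_tool --pt "0 0 -40 0 0.78" --pt "0 0 -80 0 0.78" --pt "0 0 -120 0 0.78" --pt "30 0 -140 0 0.78" --pt "60 20 -150 0 0.78"

```text
time: 10.3
tool_pos: [0.5685, -0.267, 0.2369]
tool_rot: [[-0.997, 0.072, 0.007], [0.072, 0.997, -0.005], [-0.007, -0.004, -1.0]]
ft_force: [-0.2, -0.5, 0.9]
gripper_width: 0.0664
```

Call:
servo_tool --pt "20 20 0 0 0.78" --pt "20 20 0 0 0.78" --pt "20 20 0 0 0.78"

```text
time: 10.55
tool_pos: [0.5486, -0.2408, 0.234]
tool_rot: [[-0.998, 0.067, 0.002], [0.067, 0.998, -0.0], [-0.002, -0.0, -1.0]]
ft_force: [0.1, -0.0, 0.4]
gripper_width: 0.0666
```

Run:
```python
from h import *
go(.631,-.211,.054,180-3.85)
wl("w4")
```

```text
go [-79.9  35.3 180.2] turn -0.0 t 10.6 w 0.0666 F [ 0.1 -0.   0.4]
[ 0.472 -0.235  0.36 ]
```

View pics/w4.png

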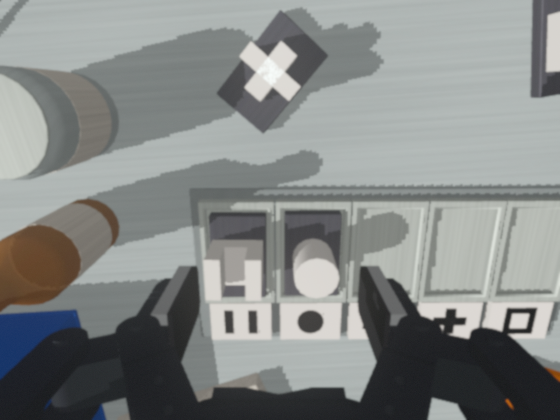

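Saddle sits in its two-bars bay at (238,255). The post is next to it: foot near edge at row 211 (cols 284–341), top disc at about (317,284). The cross block is at (270,70).

Run:
```python
from h import *
cp=np.load("w4.npz")
for u,v,z in[(284.5,211,.024),(341,210,.024),(211,213,.024),(267,212,.024),(317,282,.07),(204.5,258,.07),(262.5,258,.07)]:print(onplane(cp,u,v,z).round(4))
im=cv2.imread("pics/w4.png");hsv=cv2.cvtColor(im,cv2.COLOR_BGR2HSV)
m=(hsv[...,2]>np.percentile(hsv[230:290,295:340,2],70)).astype(np.uint8)
k=np.zeros_like(m);k[235:299,290:345]=m[235:299,290:345]
c=max(cv2.findContours(k,0,2)[0],key=cv2.contourArea);e=cv2.fitEllipse(c);print(e,onplane(cp,*e[0],.07))
```

```text
[ 0.5815 -0.2368  0.024 ]
[ 0.5841 -0.1821  0.024 ]
[ 0.5787 -0.3082  0.024 ]
[ 0.5813 -0.2538  0.024 ]
[ 0.6348 -0.2118  0.07  ]
[ 0.6048 -0.3089  0.07  ]
[ 0.6082 -0.2584  0.07  ]
((311.26324462890625, 279.9728698730469), (27.082366943359375, 37.51123809814453), 142.0249786376953) [ 0.63248012 -0.21679584  0.07      ]
```

Run:
```python
from h import *
go(.630,-.213,.0545,180-3.85)
```

```text
go [-78.1  34.2 179.2] turn -0.001 t 10.6 w 0.0667 F [-0.   0.1  0.9]
```

Call:
servo_tool --pt "-26 11 10 0 0.65" --pt "-52 22 25 0 0.65" --pt "-78 34 45 0 0.65" --pt "-78 34 80 0 0.65" --pt "-78 34 100 0 0.65"

```text
time: 11.02
tool_pos: [0.6309, -0.2121, 0.1291]
tool_rot: [[-0.998, 0.067, -0.001], [0.067, 0.998, 0.001], [0.001, 0.001, -1.0]]
ft_force: [-1.4, -0.3, 0.1]
gripper_width: 0.0554
```

Call:
servo_tool --pt "0 0 0 0 0.65" --pt "0 0 0 0 0.65"

```text
time: 11.18
tool_pos: [0.629, -0.2136, 0.1312]
tool_rot: [[-0.998, 0.069, -0.003], [0.069, 0.998, 0.0], [0.003, 0.0, -1.0]]
ft_force: [0.0, -0.3, 0.1]
gripper_width: 0.0558
```

Run:
```python
from h import *
go(.630,-.213,.0545,180-3.85)
```

```text
go [-1.1  0.7 76.7] turn -0.002 t 11.2 w 0.0558 F [ 0.  -0.3  0.1]
```

Call:
servo_tool --pt "-1 1 18 0 0.65" --pt "-1 1 36 0 0.65" --pt "-1 1 54 0 0.65" --pt "-1 1 68 0 0.65" --pt "-1 1 77 0 0.65"

```text
time: 11.6
tool_pos: [0.6306, -0.2128, 0.0554]
tool_rot: [[-0.998, 0.069, 0.001], [0.069, 0.998, -0.0], [-0.001, -0.0, -1.0]]
ft_force: [0.1, 0.8, 0.7]
gripper_width: 0.0556
```

Call:
servo_tool --pt "0 0 0 0 0.3" --pt "0 0 0 0 0.3" --pt "0 0 0 0 0.3" --pt "0 0 0 0 0.3" --pt "0 0 0 0 0.3"

```text
time: 12.02
tool_pos: [0.6304, -0.2122, 0.0561]
tool_rot: [[-0.998, 0.069, 0.001], [0.069, 0.998, -0.0], [-0.001, -0.0, -1.0]]
ft_force: [0.4, -0.5, -2.9]
gripper_width: 0.0382
```

Call:
servo_tool --pt "0 0 -12 0 0.3" --pt "0 0 -36 0 0.3" --pt "0 0 -70 0 0.3" --pt "0 0 -105 0 0.3" --pt "0 0 -140 0 0.3"

```text
time: 12.43
tool_pos: [0.6297, -0.212, 0.1978]
tool_rot: [[-0.998, 0.069, -0.0], [0.069, 0.998, 0.0], [0.0, 0.0, -1.0]]
ft_force: [0.3, 0.2, -3.2]
gripper_width: 0.0385
```

Call:
servo_tool --pt "0 0 -20 0 0.3" --pt "15 35 -30 0 0.3" --pt "30 75 -30 0 0.3" --pt "40 115 -30 0 0.3" --pt "40 155 -30 0 0.3"

```text
time: 12.85
tool_pos: [0.5984, -0.0539, 0.227]
tool_rot: [[-0.998, 0.07, -0.0], [0.07, 0.998, -0.0], [0.0, -0.0, -1.0]]
ft_force: [0.0, 0.0, -3.5]
gripper_width: 0.0381
```

Call:
servo_tool --pt "0 38 0 0 0.3" --pt "0 77 0 0 0.3" --pt "0 116 0 0 0.3" --pt "0 150 0 0 0.3" --pt "0 180 0 0 0.3"

```text
time: 13.27
tool_pos: [0.6129, 0.1279, 0.2266]
tool_rot: [[-0.998, 0.067, 0.001], [0.067, 0.998, 0.001], [-0.001, 0.001, -1.0]]
ft_force: [0.7, -0.3, -3.3]
gripper_width: 0.0382
```

Call:
servo_tool --pt "0 38 0 0 0.3" --pt "0 77 0 0 0.3" --pt "0 110 0 0 0.3" --pt "0 110 0 0 0.3" --pt "0 110 0 0 0.3"

```text
time: 13.68
tool_pos: [0.62, 0.2377, 0.2261]
tool_rot: [[-0.998, 0.064, 0.0], [0.064, 0.998, 0.001], [-0.0, 0.001, -1.0]]
ft_force: [-0.2, -1.5, -2.3]
gripper_width: 0.038
```

Run:
```python
from h import *
go(.612,.281,.056,176.3)
wl("w5")
```

```text
go [ 10.8  42.5 170.2] turn 0.0 t 13.7 w 0.038 F [-0.2 -1.5 -2.3]
[0.543 0.243 0.353]
```

View pics/w5.png

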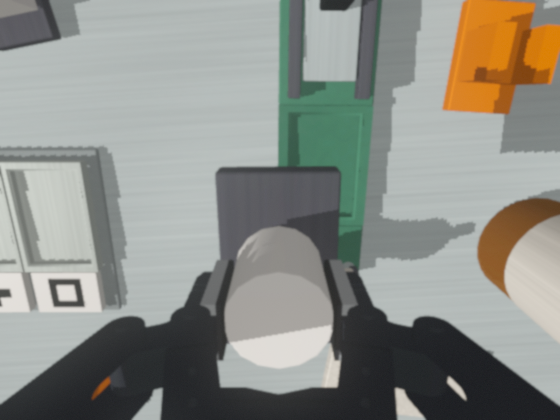

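The post is held with its foot near edge at row 168 (cols 217–340), looking square. The empty jig pocket shows corners near (288,112), (365,112) and (361,216).

Run:
```python
from h import *
cp=np.load("w5.npz");s=read_state();R=np.array(s["tool_rot"]);p=np.array(s["tool_pos"])
for u,v in[(217,169),(339.8,168.5)]:print((R.T@(onplane(cp,u,v,p[2]-.032)-p)*1000).round(1))
for u,v in[(288,112),(365.5,112),(361.5,216),(280.5,104.5),(373.5,104)]:print(onplane(cp,u,v,.018)[:2].round(4))
im=cv2.imread("pics/w5.png");cv2.imwrite("pics/c5.png",np.hstack([cv2.resize(im[90:240,260:390],None,fx=3,fy=3,interpolation=2),cv2.resize(im[150:300,205:350],None,fx=2.7,fy=3,interpolation=2)]))
```

```text
[ 45.4 -24.4  32. ]
[45.9 29.7 32. ]
[0.5599 0.2506]
[0.5642 0.3193]
[0.6618 0.3162]
[0.5531 0.2443]
[0.5578 0.3263]
```

View pics/c5.png

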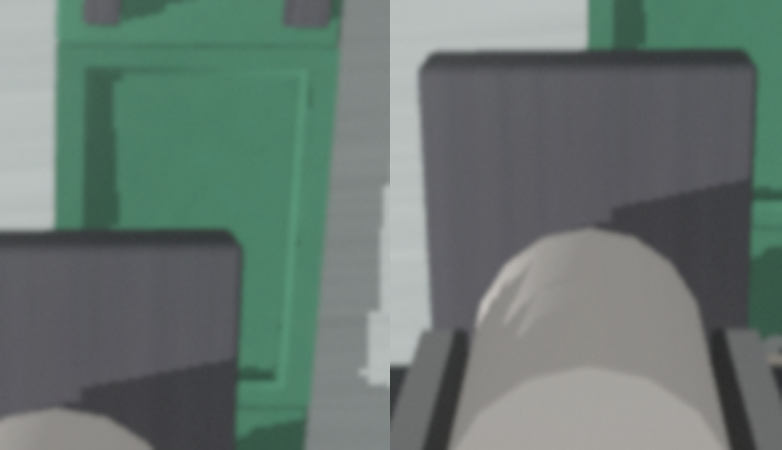

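Call:
servo_tool --pt "3 14 15 0 0.3" --pt "7 28 35 0 0.3" --pt "10.8 42.5 60 0 0.3" --pt "10.8 42.5 90 0 0.3" --pt "10.8 42.5 120 0 0.3"

```text
time: 14.15
tool_pos: [0.6133, 0.2772, 0.1055]
tool_rot: [[-0.998, 0.069, 0.002], [0.069, 0.998, 0.001], [-0.002, 0.001, -1.0]]
ft_force: [-0.1, -0.8, -3.4]
gripper_width: 0.0382
```

Call:
servo_tool --pt "0 0 10 0 0.3" --pt "0 0 15 0 0.3" --pt "0 0 15 0 0.3"

```text
time: 14.4
tool_pos: [0.6133, 0.2763, 0.0903]
tool_rot: [[-0.998, 0.07, -0.001], [0.07, 0.998, -0.001], [0.0, -0.001, -1.0]]
ft_force: [-0.9, 0.6, -2.1]
gripper_width: 0.038
```

Run:
```python
from h import *
go(.612,.2815,.056,176.3)
```

```text
go [ 1.6  5.1 34.3] turn -0.006 t 14.4 w 0.038 F [-0.9  0.6 -2.1]
```

Call:
servo_tool --pt "1.3 5 4 -0.006 0.3" --pt "1.3 5 10 -0.006 0.3" --pt "1.3 5 16 -0.006 0.3" --pt "1.3 5 20 -0.006 0.3" --pt "1.3 5 20 -0.006 0.3"

```text
time: 14.82
tool_pos: [0.6117, 0.2826, 0.0698]
tool_rot: [[-0.998, 0.063, -0.001], [0.063, 0.998, -0.0], [0.001, -0.001, -1.0]]
ft_force: [-0.4, -0.3, -3.9]
gripper_width: 0.038
```

Call:
servo_tool --pt "0 0 4 0 0.3" --pt "0 0 8 0 0.3" --pt "0 0 11 0 0.3" --pt "0 0 13 0 0.3" --pt "0 0 13 0 0.3"

```text
time: 15.23
tool_pos: [0.6122, 0.2828, 0.0623]
tool_rot: [[-0.998, 0.063, 0.002], [0.063, 0.998, 0.001], [-0.002, 0.001, -1.0]]
ft_force: [-14.4, -7.7, 45.3]
gripper_width: 0.0381
```

Call:
servo_tool --pt "0 0 -8 0 0.3" --pt "2 -2 -10 0 0.3" --pt "2.5 -2 -10 0 0.3" --pt "2.5 -2 -10 0 0.3"

```text
time: 15.57
tool_pos: [0.609, 0.2806, 0.0668]
tool_rot: [[-0.998, 0.063, -0.001], [0.063, 0.998, -0.0], [0.001, -0.0, -1.0]]
ft_force: [-0.6, 0.2, -3.3]
gripper_width: 0.0381
```

Call:
servo_tool --pt "0 0 2 0 0.3" --pt "0 0 4 0 0.3" --pt "0 0 6 0 0.3" --pt "0 0 6 0 0.3"

```text
time: 15.9
tool_pos: [0.609, 0.2808, 0.0602]
tool_rot: [[-0.998, 0.063, -0.001], [0.063, 0.998, -0.001], [0.001, -0.001, -1.0]]
ft_force: [-0.8, 0.5, -3.5]
gripper_width: 0.0383
```

Call:
servo_tool --pt "0 0 1.5 0 0.3" --pt "0 0 3 0 0.3" --pt "0 0 4 0 0.3" --pt "0 0 4 0 0.3"

```text
time: 16.23
tool_pos: [0.6093, 0.2809, 0.0571]
tool_rot: [[-0.998, 0.063, -0.0], [0.063, 0.998, -0.0], [0.0, -0.0, -1.0]]
ft_force: [-0.8, -0.8, -2.6]
gripper_width: 0.0381
```

Call:
servo_tool --pt "0 0 1 0 0.3" --pt "0 0 2 0 0.3" --pt "0 0 2 0 0.3"

```text
time: 16.48
tool_pos: [0.6095, 0.281, 0.0556]
tool_rot: [[-0.998, 0.063, 0.0], [0.063, 0.998, 0.0], [-0.0, 0.0, -1.0]]
ft_force: [-0.3, -0.3, -1.0]
gripper_width: 0.0381
```

Call:
servo_tool --pt "0 0 1 0 0.3" --pt "0 0 2 0 0.3" --pt "0 0 2 0 0.3"

```text
time: 16.73
tool_pos: [0.6095, 0.281, 0.0555]
tool_rot: [[-0.998, 0.063, 0.001], [0.063, 0.998, 0.0], [-0.001, 0.0, -1.0]]
ft_force: [-5.2, -2.9, 17.8]
gripper_width: 0.038
```

Call:
servo_tool --pt "0 0 -2 0 0.3" --pt "0 0 -2 0 0.75" --pt "0 0 -2 0 0.75" --pt "0 0 -2 0 0.75" --pt "0 0 -14 0 0.75"

```text
time: 17.15
tool_pos: [0.6083, 0.2805, 0.0656]
tool_rot: [[-0.998, 0.063, -0.003], [0.063, 0.998, -0.002], [0.003, -0.002, -1.0]]
ft_force: [-0.2, 0.2, -0.8]
gripper_width: 0.0638
```

Call:
servo_tool --pt "0 0 -30 0 0.75" --pt "0 0 -65 0 0.75" --pt "25 0 -100 0 0.75" --pt "60 0 -130 0 0.75" --pt "90 0 -140 0 0.75"

```text
time: 17.57
tool_pos: [0.5205, 0.2869, 0.2113]
tool_rot: [[-0.998, 0.065, 0.005], [0.065, 0.998, 0.003], [-0.004, 0.003, -1.0]]
ft_force: [-0.6, 1.0, 1.0]
gripper_width: 0.0643
```

Call:
servo_tool --pt "0 0 0 0 0.75" --pt "0 0 0 0 0.75" --pt "0 0 0 0 0.75"

```text
time: 17.82
tool_pos: [0.5201, 0.2867, 0.2081]
tool_rot: [[-0.998, 0.063, 0.001], [0.063, 0.998, 0.0], [-0.001, 0.001, -1.0]]
ft_force: [1.4, 0.1, -0.4]
gripper_width: 0.0641
```

Run:
```python
from h import *
go(.472,.2905,.0605,176.3)
wl("w6")
```

```text
go [ 48.4   0.7 147.5] turn 0.002 t 17.8 w 0.0641 F [ 1.4  0.1 -0.4]
[0.443 0.292 0.334]
```

View pics/w6.png

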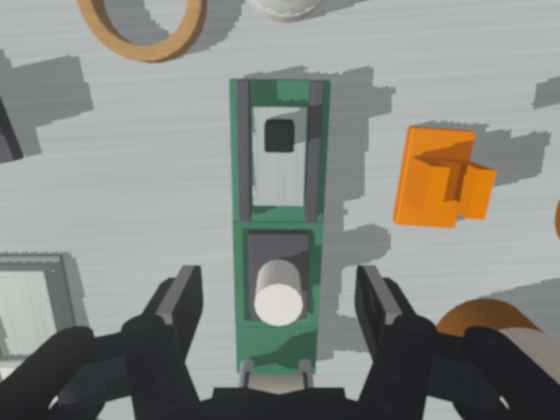

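Post block sits square within the pocket; the knob is at (279,136), fully open. Next the clamp.

Call:
servo_tool --pt "24 0 15 0 0.75" --pt "47 0.5 45 0 0.75" --pt "47 0.5 80 0 0.75" --pt "47 0.5 115 0 0.75" --pt "47 0.5 135 0 0.75"

```text
time: 18.28
tool_pos: [0.4723, 0.2892, 0.0686]
tool_rot: [[-0.998, 0.063, -0.003], [0.063, 0.998, -0.002], [0.002, -0.002, -1.0]]
ft_force: [0.7, -0.1, -0.0]
gripper_width: 0.0644
```

Call:
servo_tool --pt "0 0 11 0 0.75" --pt "0 0 11 0 0.75" --pt "0 0 11 0 0.1" --pt "0 0 11 0 0.1" --pt "0 0 11 0 0.1" --newtons 40

```text
time: 18.7
tool_pos: [0.4736, 0.2903, 0.0627]
tool_rot: [[-0.998, 0.063, 0.002], [0.063, 0.998, 0.001], [-0.002, 0.001, -1.0]]
ft_force: [-0.4, 1.5, -0.7]
gripper_width: 0.0283
```

Call:
servo_tool --pt "0 0 0 0 0.1" --pt "0 0 0 0 0.1" --pt "0 0 0 0 0.1" --pt "0 0 0 0 0.1" --pt "0 0 0 0 0.1"

```text
time: 19.12
tool_pos: [0.4735, 0.2901, 0.0628]
tool_rot: [[-0.998, 0.064, 0.002], [0.064, 0.998, 0.001], [-0.002, 0.001, -1.0]]
ft_force: [0.7, -2.4, 6.4]
gripper_width: 0.0215
```

Call:
servo_tool --pt "-4 0 -0.5 0 0.1" --pt "-12 0 -0.5 0 0.1" --pt "-20 0 -0.5 0 0.1" --pt "-28 0 -0.5 0 0.1" --pt "-34 0 -0.5 0 0.1"

```text
time: 19.53
tool_pos: [0.5078, 0.2874, 0.0628]
tool_rot: [[-0.998, 0.064, 0.001], [0.064, 0.998, 0.0], [-0.001, 0.0, -1.0]]
ft_force: [-3.1, -1.6, 8.5]
gripper_width: 0.021
```

Call:
servo_tool --pt "-4 0 0 0 0.1" --pt "-8 0 0 0 0.1" --pt "-11 0 0 0 0.1" --pt "-13 0 0 0 0.1" --pt "-13 0 0 0 0.1"

```text
time: 19.95
tool_pos: [0.517, 0.2867, 0.0628]
tool_rot: [[-0.998, 0.063, -0.005], [0.063, 0.998, -0.001], [0.005, -0.002, -1.0]]
ft_force: [-12.3, -2.4, 15.5]
gripper_width: 0.0214
```

Call:
servo_tool --pt "-2 0 -0.5 0 0.1" --pt "-4 0 -0.5 0 0.1" --pt "-4 0 -0.5 0 0.1"

```text
time: 20.2
tool_pos: [0.5172, 0.2867, 0.0628]
tool_rot: [[-0.998, 0.061, -0.011], [0.061, 0.998, -0.003], [0.011, -0.004, -1.0]]
ft_force: [-22.1, 0.4, 18.9]
gripper_width: 0.0214
```

Call:
servo_tool --pt "5 0 0 0 0.1" --pt "5 0 0 0 0.7" --pt "5 0 0 0 0.7" --pt "5 0 0 0 0.7" --pt "5 0 0 0 0.7"

```text
time: 20.62
tool_pos: [0.5195, 0.2873, 0.0625]
tool_rot: [[-0.998, 0.063, 0.001], [0.063, 0.998, 0.0], [-0.001, 0.0, -1.0]]
ft_force: [0.9, -1.2, -0.8]
gripper_width: 0.0595
```

Call:
servo_tool --pt "0 0 -30 0 0.7" --pt "0 0 -65 0 0.7" --pt "0 0 -100 0 0.7" --pt "0 0 -135 0 0.7" --pt "0 0 -150 0 0.7"

```text
time: 21.03
tool_pos: [0.5204, 0.2878, 0.2169]
tool_rot: [[-0.998, 0.063, 0.005], [0.063, 0.998, 0.003], [-0.005, 0.003, -1.0]]
ft_force: [0.5, -0.0, 0.5]
gripper_width: 0.0597
```

Run:
```python
from h import *
go(.5,.1,.26,176)
wl("w7")
im=cv2.imread("pics/w7.png");cv2.imwrite("pics/c7.png",cv2.resize(im[60:400,190:370],None,fx=1.7,fy=1.7,interpolation=2))
```

```text
go [   8.2 -188.6  -43.8] turn 0.007 t 21.0 w 0.0597 F [ 0.5 -0.   0.5]
[0.443 0.292 0.343]
```

View pics/c7.png

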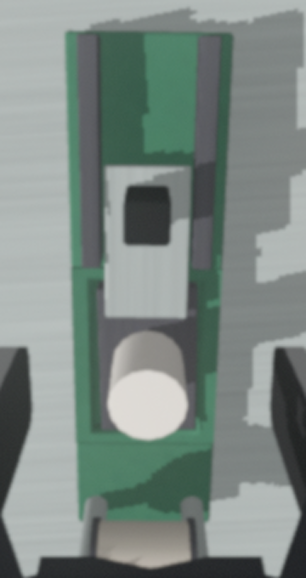

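Call:
servo_tool --pt "2 -38 -10 0 0.8" --pt "3 -76 -20 0 0.8" --pt "5 -114 -30 0 0.8" --pt "7 -152 -40 0 0.8" --pt "8 -190 -40 0 0.8"

```text
time: 21.5
tool_pos: [0.4991, 0.0965, 0.2539]
tool_rot: [[-0.998, 0.063, 0.003], [0.063, 0.998, 0.001], [-0.003, 0.001, -1.0]]
ft_force: [1.2, -0.7, 0.3]
gripper_width: 0.0683
```

Call:
servo_tool --pt "0 -35 0 0 0.8" --pt "0 -60 0 0 0.8" --pt "0 -60 0 0 0.8" --pt "0 -60 0 0 0.8"

```text
time: 21.83
tool_pos: [0.4951, 0.0365, 0.2524]
tool_rot: [[-0.998, 0.066, 0.0], [0.066, 0.998, -0.0], [-0.0, -0.0, -1.0]]
ft_force: [1.2, 0.6, 0.2]
gripper_width: 0.068
```

Run:
```python
from h import *
cp=np.load("w7.npz");print("knob",onplane(cp,276.5,187.5,.068))
go(.5,.03,.26,176)
wl("w8")
```

```text
knob [0.51420607 0.28749177 0.068     ]
go [-5.3 -6.2 -7.6] turn 0.004 t 21.8 w 0.068 F [1.2 0.6 0.2]
[0.418 0.042 0.379]
```

View pics/w8.png

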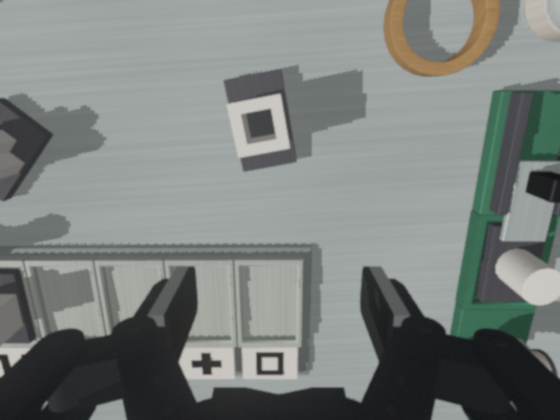

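Clamp tongue covers the foot's end. The tube block has foot corners at about (225,80), (283,70), (297,160) and (243,171). The empty tube bay has its label at (270,362).

Run:
```python
from h import *
cp=np.load("w8.npz")
F=np.array([onplane(cp,u,v,.014)[:2] for u,v in[(225,81),(282.5,70),(297,160),(242.5,170.5)]])
T=np.array([onplane(cp,u,v,.06)[:2] for u,v in[(227,103),(283,91),(292.5,149),(237,159)]])
for Q in(F,T):
    print(Q.round(4).tolist(),Q.mean(0).round(4),[np.linalg.norm(Q[i]-Q[i-1]).round(4) for i in range(4)])
    d=Q[3]-Q[0]+Q[2]-Q[1];print("yaw",np.degrees(np.arctan2(d[1],d[0])))
B=[onplane(cp,u,v,.018)[:2].round(4) for u,v in[(235.5,259),(303.5,258)]];print(B)
```

```text
[[0.4044, -0.0079], [0.3982, 0.0469], [0.484, 0.0562], [0.4911, 0.0004]] [0.4444 0.0239] [np.float64(0.0871), np.float64(0.0552), np.float64(0.0862), np.float64(0.0562)]
yaw 5.848218178346894
[[0.4237, -0.0019], [0.4171, 0.0457], [0.4658, 0.051], [0.4714, 0.0018]] [0.4445 0.0241] [np.float64(0.0478), np.float64(0.048), np.float64(0.0489), np.float64(0.0495)]
yaw 5.325650949073969
[array([ 0.5869, -0.0159]), array([0.5906, 0.0577])]
```

Run:
```python
from h import *
go(.4445,.024,.12,185.6)
```

```text
go [ 49.8 -17.2 132.3] turn -0.162 t 21.9 w 0.0684 F [-0.2  0.1 -0.1]
```

Call:
servo_tool --pt "10 -4 25 -0.04 0.85" --pt "20 -8 55 -0.08 0.85" --pt "35 -12 85 -0.12 0.85" --pt "50 -17 110 -0.162 0.85" --pt "50 -17 132 -0.162 0.85"

```text
time: 22.3
tool_pos: [0.4406, 0.0249, 0.1189]
tool_rot: [[-0.995, -0.104, -0.003], [-0.104, 0.995, 0.0], [0.003, 0.0, -1.0]]
ft_force: [-0.3, 0.3, 0.2]
gripper_width: 0.0725
```

Call:
servo_tool --pt "0 0 0 0 0.85" --pt "0 0 0 0 0.85"

```text
time: 22.47
tool_pos: [0.4441, 0.0256, 0.1198]
tool_rot: [[-0.995, -0.101, -0.002], [-0.101, 0.995, 0.0], [0.002, 0.0, -1.0]]
ft_force: [0.3, -0.6, -0.1]
gripper_width: 0.0727
```

Run:
```python
from h import *
go(.4445,.024,.047,185.6)
```

```text
go [-0.4 -1.6 72.8] turn 0.003 t 22.5 w 0.0727 F [ 0.3 -0.6 -0.1]
```

Call:
servo_tool --pt "0 -1.5 18 0 0.85" --pt "0 -1.5 38 0 0.85" --pt "0 -1.5 58 0 0.85" --pt "0 -1.5 72 0 0.85" --pt "0 -1.5 73 0 0.85"

```text
time: 22.88
tool_pos: [0.4452, 0.0238, 0.0466]
tool_rot: [[-0.995, -0.1, 0.0], [-0.1, 0.995, 0.0], [-0.0, 0.0, -1.0]]
ft_force: [-0.2, -0.4, -0.2]
gripper_width: 0.0726
```

Call:
servo_tool --pt "0 0 0 0 0.35" --pt "0 0 0 0 0.35" --pt "0 0 0 0 0.35" --pt "0 0 0 0 0.35" --pt "0 0 0 0 0.35" --newtons 80

```text
time: 23.3
tool_pos: [0.445, 0.0231, 0.049]
tool_rot: [[-0.995, -0.099, 0.003], [-0.099, 0.995, 0.001], [-0.003, 0.0, -1.0]]
ft_force: [0.3, 0.5, 8.2]
gripper_width: 0.0445
```

Call:
servo_tool --pt "0 0 -15 0 0.35" --pt "0 0 -45 0 0.35" --pt "0 0 -80 0 0.35" --pt "0 0 -110 0 0.35" --pt "0 0 -110 0 0.35"

```text
time: 23.72
tool_pos: [0.446, 0.0229, 0.1629]
tool_rot: [[-0.995, -0.098, 0.008], [-0.098, 0.995, 0.001], [-0.008, 0.0, -1.0]]
ft_force: [0.8, 0.4, -3.8]
gripper_width: 0.0447
```

Run:
```python
from h import *
go(.645,.017,.16,176.1)
```

```text
go [-197.4  -25.5    4.5] turn 0.167 t 23.7 w 0.0447 F [ 0.8  0.4 -3.8]
```

Call:
servo_tool --pt "-36 -5 0 0.04 0.35" --pt "-75 -10 0 0.08 0.35" --pt "-115 -15 0 0.12 0.35" --pt "-155 -20 0 0.167 0.35" --pt "-193 -25 3 0.167 0.35"

```text
time: 24.13
tool_pos: [0.6407, 0.0171, 0.1552]
tool_rot: [[-0.998, 0.071, 0.002], [0.071, 0.998, 0.0], [-0.001, 0.0, -1.0]]
ft_force: [0.5, 0.7, -3.2]
gripper_width: 0.0448
```

Call:
servo_tool --pt "-3 0 0 0 0.35" --pt "-3 0 0 0 0.35" --pt "-3 0 0 0 0.35"

```text
time: 24.38
tool_pos: [0.6405, 0.0168, 0.1538]
tool_rot: [[-0.998, 0.068, -0.002], [0.068, 0.998, -0.0], [0.002, -0.0, -1.0]]
ft_force: [-0.6, -0.8, -3.3]
gripper_width: 0.0447
```

```bash
cat >> h.py <<'E'
def held(f,off):
    "held foot near edge in tool mm (nominal x 45, y +-28); off = TCP height above underside"
    s=read_state();wl(f);cp=np.load(f+".npz");im=cv2.imread(f"pics/{f}.png");g=cv2.cvtColor(im,cv2.COLOR_BGR2GRAY)
    R=np.array(s["tool_rot"]);p=np.array(s["tool_pos"])
    k=(g<100).astype(np.uint8);k[:150]=0;k[200:]=0;k[:,:180]=0;k[:,380:]=0
    c=max(cv2.findContours(k,0,2)[0],key=cv2.contourArea);x,y,w,h=cv2.boundingRect(c);print("px",x,y,x+w)
    for u,v in[(x,y),(x+w,y)]:print((R.T@(onplane(cp,u,v,p[2]-off)-p)*1000).round(1))
E
python3 - <<'E'
from h import *
held("w9",.0485)
go(.6455,.017,.0585,176.1)
E
```

```text
[0.564 0.022 0.28 ]
px 217 155 340
[ 48.5 -29.3  48.6]
[48.5 29.8 48.6]
go [-5.7  0.6 95.5] turn 0.0 t 24.4 w 0.0449 F [ 0.5 -0.2 -3.5]
```

Run:
```python
from h import *
for f in("w3","w5","w9"):
    g=cv2.cvtColor(cv2.imread(f"pics/{f}.png"),cv2.COLOR_BGR2GRAY)
    for c in(235,280,325):print(f,c,g[145:190,c].tolist())
```

```text
w3 235 [164, 171, 173, 175, 175, 176, 177, 176, 175, 175, 176, 177, 176, 177, 178, 177, 176, 175, 174, 176, 176, 174, 168, 145, 106, 74, 64, 62, 64, 71, 78, 83, 89, 91, 92, 92, 90, 91, 90, 91, 91, 91, 91, 91, 91]
w3 280 [176, 175, 175, 175, 176, 177, 179, 178, 177, 176, 176, 177, 176, 175, 175, 176, 176, 175, 175, 174, 174, 177, 176, 164, 124, 80, 65, 64, 67, 71, 77, 83, 89, 91, 92, 93, 92, 92, 91, 91, 91, 92, 91, 91, 92]
w3 325 [177, 178, 179, 178, 177, 178, 178, 179, 179, 179, 179, 179, 178, 177, 177, 178, 179, 180, 182, 182, 182, 182, 180, 167, 131, 91, 71, 68, 67, 72, 79, 85, 91, 91, 95, 94, 95, 94, 95, 94, 94, 94, 93, 93, 93]
w5 235 [187, 187, 186, 187, 189, 190, 190, 191, 191, 190, 190, 189, 189, 188, 188, 187, 186, 186, 187, 187, 182, 159, 116, 81, 69, 70, 73, 79, 85, 90, 95, 96, 96, 97, 96, 96, 95, 96, 96, 95, 95, 95, 96, 96, 95]
w5 280 [110, 111, 111, 111, 110, 111, 110, 110, 111, 111, 111, 110, 111, 109, 110, 109, 109, 109, 109, 108, 101, 84, 67, 62, 61, 64, 69, 76, 82, 89, 91, 92, 92, 92, 93, 93, 93, 92, 93, 92, 92, 91, 92, 93, 92]
w5 325 [110, 110, 110, 110, 111, 109, 109, 109, 109, 107, 108, 108, 108, 109, 111, 110, 109, 109, 108, 108, 99, 80, 61, 57, 58, 61, 67, 77, 83, 87, 88, 89, 91, 90, 89, 89, 89, 88, 91, 90, 90, 90, 89, 90, 89]
w9 235 [126, 125, 125, 126, 125, 126, 125, 125, 125, 124, 125, 124, 125, 124, 124, 122, 113, 89, 69, 65, 66, 67, 74, 81, 87, 90, 90, 91, 91, 93, 91, 91, 91, 92, 92, 92, 92, 91, 91, 91, 91, 91, 92, 91, 92]
w9 280 [179, 179, 179, 179, 179, 179, 179, 179, 178, 179, 179, 179, 180, 180, 178, 167, 137, 94, 68, 63, 66, 70, 76, 85, 88, 90, 89, 91, 91, 90, 91, 89, 89, 90, 90, 89, 89, 90, 90, 88, 88, 88, 90, 88, 88]
w9 325 [177, 178, 177, 178, 178, 178, 178, 178, 178, 178, 177, 178, 177, 176, 170, 148, 108, 72, 62, 62, 66, 72, 79, 84, 86, 86, 87, 87, 86, 87, 86, 87, 87, 86, 87, 86, 85, 87, 86, 82, 76, 72, 70, 71, 70]
```

Call:
servo_tool --pt "-6.5 0.5 20 0.012 0.35" --pt "-6.5 0.5 40 0.012 0.35" --pt "-6.5 0.5 55 0.012 0.35" --pt "-6.5 0.5 66 0.012 0.35" --pt "-6.5 0.5 66 0.012 0.35"

```text
time: 24.85
tool_pos: [0.6459, 0.0169, 0.0865]
tool_rot: [[-0.997, 0.079, -0.004], [0.079, 0.997, -0.0], [0.004, -0.001, -1.0]]
ft_force: [0.3, 0.6, -3.3]
gripper_width: 0.0449
```

Call:
servo_tool --pt "0 0 7 0 0.35" --pt "0 0 14 0 0.35" --pt "0 0 20 0 0.35" --pt "0 0 22 0 0.35" --pt "0 0 22 0 0.35"

```text
time: 25.27
tool_pos: [0.6479, 0.0169, 0.066]
tool_rot: [[-0.997, 0.08, -0.001], [0.08, 0.997, -0.0], [0.001, -0.0, -1.0]]
ft_force: [-0.1, -0.6, -3.5]
gripper_width: 0.0448
```

Run:
```python
from h import *
go(.6465,.017,.0585,175.5)
```

```text
go [ 1.4 -0.   7.5] turn -0.001 t 25.3 w 0.0448 F [-0.1 -0.6 -3.5]
```

Call:
servo_tool --pt "1.4 0 2 0 0.35" --pt "1.4 0 4 0 0.35" --pt "1.4 0 6 0 0.35" --pt "1.4 0 6 0 0.35"

```text
time: 25.6
tool_pos: [0.6466, 0.017, 0.0602]
tool_rot: [[-0.997, 0.08, -0.0], [0.08, 0.997, -0.0], [0.0, -0.0, -1.0]]
ft_force: [0.1, -0.6, -3.7]
gripper_width: 0.0449
```

Call:
servo_tool --pt "0 0 1 0 0.35" --pt "0 0 2.5 0 0.35" --pt "0 0 2.5 0 0.35"

```text
time: 25.85
tool_pos: [0.6468, 0.017, 0.0591]
tool_rot: [[-0.997, 0.08, 0.001], [0.08, 0.997, -0.0], [-0.001, 0.0, -1.0]]
ft_force: [-3.8, 0.0, 9.0]
gripper_width: 0.0448
```

Call:
servo_tool --pt "0 0 -0.5 0 0.35" --pt "0 0 -0.5 0 0.75" --pt "0 0 -0.5 0 0.75" --pt "0 0 -0.5 0 0.75" --pt "0 0 -14 0 0.75"

```text
time: 26.27
tool_pos: [0.6456, 0.017, 0.0702]
tool_rot: [[-0.997, 0.079, -0.003], [0.079, 0.997, -0.0], [0.003, -0.001, -1.0]]
ft_force: [0.1, 0.3, -0.4]
gripper_width: 0.064
```

Call:
servo_tool --pt "0 0 -35 0 0.75" --pt "0 0 -75 0 0.75" --pt "0 0 -115 0 0.75" --pt "20 -20 -150 0 0.75" --pt "40 -40 -180 0 0.75"

```text
time: 26.68
tool_pos: [0.6058, -0.0173, 0.2529]
tool_rot: [[-0.997, 0.077, 0.003], [0.077, 0.997, 0.001], [-0.003, 0.001, -1.0]]
ft_force: [0.6, 0.1, 0.2]
gripper_width: 0.0641
```

Call:
servo_tool --pt "20 -35 0 0 0.75" --pt "40 -70 0 0 0.75" --pt "60 -105 0 0 0.75" --pt "75 -140 0 0 0.75" --pt "80 -160 0 0 0.75"

```text
time: 27.1
tool_pos: [0.5094, -0.1753, 0.2511]
tool_rot: [[-0.997, 0.083, -0.0], [0.083, 0.997, -0.002], [0.0, -0.002, -1.0]]
ft_force: [-0.3, 0.4, -0.9]
gripper_width: 0.0641
```

Call:
servo_tool --pt "0 0 0 0 0.75" --pt "0 0 0 0 0.75"

```text
time: 27.27
tool_pos: [0.5123, -0.1728, 0.2508]
tool_rot: [[-0.997, 0.083, 0.001], [0.083, 0.997, -0.0], [-0.001, -0.0, -1.0]]
ft_force: [-0.2, 1.4, -0.7]
gripper_width: 0.0639
```

Run:
```python
from h import *
go(.46,-.22,.12,180)
wl("w10")
```

```text
go [ 48.3 -51.4 130.8] turn -0.083 t 27.3 w 0.0639 F [-0.2  1.4 -0.7]
[ 0.435 -0.166  0.377]
```

View pics/w10.png

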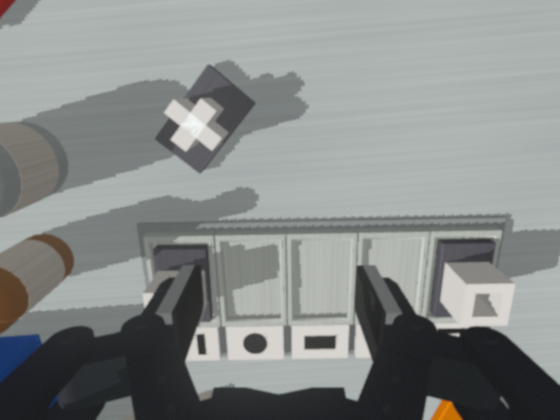

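Tube sits flat in the fifth bay. The cross block's foot has corners (209,65), (255,103), (200,173) and (156,137), with its top centre near (195,122). The fourth bay is empty.

Run:
```python
from h import *
cp=np.load("w10.npz")
F=np.array([onplane(cp,u,v,.014)[:2] for u,v in[(209.5,65),(255,103),(200,172.5),(156,136)]])
Q=F;print(Q.round(4).tolist(),Q.mean(0).round(4),[np.linalg.norm(Q[i]-Q[i-1]).round(4) for i in range(4)])
d=Q[3]-Q[0]+Q[2]-Q[1];a=np.degrees(np.arctan2(d[1],d[0]));print("yaw",a)
print(onplane(cp,195.5,125,.06),[onplane(cp,u,v,.018)[:2].round(4) for u,v in[(361.5,235.5),(428.5,233.5),(145,240),(499.5,232)]])
c=Q.mean(0)
go(*c,.12,180+a);go(*c,.12,a)
print(np.round(read_state()["joint_positions"],0))
```

```text
[[0.406, -0.2281], [0.4432, -0.1894], [0.506, -0.2517], [0.4663, -0.2895]] [ 0.4554 -0.2397] [np.float64(0.0861), np.float64(0.0537), np.float64(0.0885), np.float64(0.0548)]
yaw -45.15419520254394
[ 0.45600164 -0.23869248  0.06      ] [array([ 0.5865, -0.0904]), array([ 0.59  , -0.0199]), array([ 0.5728, -0.3197]), array([0.5944, 0.0546])]
go [ 52.  -72.7 130.5] turn 0.708 t 27.3 w 0.064 F [-0.  -0.1 -0.2]
go [ 52.  -72.7 130.5] turn -2.434 t 27.3 w 0.064 F [-0.  -0.1 -0.2]
[ 14.  22.  -3. 116.   1.  43.  96.]
```

Call:
servo_tool --pt "10 -14 10 0.12 0.9" --pt "20 -28 25 0.24 0.9" --pt "30 -43 45 0.36 0.9" --pt "41 -58 70 0.48 0.9" --pt "52 -73 95 0.6 0.9"

```text
time: 27.73
tool_pos: [0.4561, -0.2392, 0.1546]
tool_rot: [[-0.776, 0.631, 0.002], [0.631, 0.776, -0.0], [-0.002, 0.001, -1.0]]
ft_force: [0.1, 0.9, -0.5]
gripper_width: 0.0768
```

Call:
servo_tool --pt "0 0 10 0.06 0.9" --pt "0 0 20 0.108 0.9" --pt "0 0 30 0.108 0.9" --pt "0 0 30 0.108 0.9"

```text
time: 28.07
tool_pos: [0.4555, -0.2385, 0.1233]
tool_rot: [[-0.708, 0.706, -0.002], [0.706, 0.708, 0.001], [0.002, -0.0, -1.0]]
ft_force: [0.2, 0.8, -0.9]
gripper_width: 0.077
```

Run:
```python
from h import *
go(.4555,-.2395,.048,134.85)
```

```text
go [-0.9 -0.7 75.3] turn 0.004 t 28.1 w 0.077 F [ 0.2  0.8 -0.9]
```

Call:
servo_tool --pt "-1 -0.7 18 0.004 0.9" --pt "-1 -0.7 38 0.004 0.9" --pt "-1 -0.7 58 0.004 0.9" --pt "-1 -0.7 72 0.004 0.9" --pt "-1 -0.7 75 0.004 0.9"

```text
time: 28.48
tool_pos: [0.4555, -0.2402, 0.0484]
tool_rot: [[-0.705, 0.709, -0.001], [0.709, 0.705, 0.001], [0.002, 0.0, -1.0]]
ft_force: [-0.6, -0.0, -0.6]
gripper_width: 0.0771
```

Call:
servo_tool --pt "0 0 0 0 0.4" --pt "0 0 0 0 0.4" --pt "0 0 0 0 0.4" --pt "0 0 0 0 0.4" --pt "0 0 0 0 0.4"

```text
time: 28.9
tool_pos: [0.4559, -0.2412, 0.0511]
tool_rot: [[-0.703, 0.711, 0.002], [0.711, 0.703, -0.0], [-0.002, 0.001, -1.0]]
ft_force: [0.2, 1.4, 8.2]
gripper_width: 0.0486
```

Call:
servo_tool --pt "0 0 -15 0 0.4" --pt "0 0 -45 0 0.4" --pt "0 0 -85 0 0.4" --pt "0 0 -125 0 0.4" --pt "0 0 -150 0 0.4"

```text
time: 29.32
tool_pos: [0.4555, -0.2417, 0.2037]
tool_rot: [[-0.702, 0.712, 0.003], [0.712, 0.703, -0.001], [-0.003, 0.001, -1.0]]
ft_force: [0.7, 0.4, -4.5]
gripper_width: 0.0483
```

Run:
```python
from h import *
go(.630,-.0594,.2,176.1)
```

```text
go [  7.2 252.2   4. ] turn -0.724 t 29.3 w 0.0483 F [ 0.7  0.4 -4.5]
```

Call:
servo_tool --pt "1 35 0 -0.11 0.4" --pt "2 72 0 -0.22 0.4" --pt "3 110 0 -0.33 0.4" --pt "4 148 0 -0.44 0.4" --pt "5 186 0 -0.55 0.4"

```text
time: 29.73
tool_pos: [0.5848, -0.1056, 0.2006]
tool_rot: [[-0.972, 0.234, 0.001], [0.234, 0.972, -0.0], [-0.001, -0.0, -1.0]]
ft_force: [0.4, 0.2, -4.2]
gripper_width: 0.0483
```

Run:
```python
from h import *
go(.640,-.0594,.16,176.1)
```

```text
go [-42.8  57.8  40.7] turn -0.168 t 29.7 w 0.0483 F [ 0.4  0.2 -4.2]
```

Call:
servo_tool --pt "-14 19 10 -0.06 0.4" --pt "-28 38 25 -0.12 0.4" --pt "-43 57 41 -0.168 0.4" --pt "-43 57 41 -0.168 0.4" --pt "-43 57 41 -0.168 0.4"

```text
time: 30.15
tool_pos: [0.6393, -0.0607, 0.1579]
tool_rot: [[-0.997, 0.072, -0.002], [0.072, 0.997, 0.0], [0.002, 0.0, -1.0]]
ft_force: [-0.4, -1.0, -3.1]
gripper_width: 0.0486
```

Call:
servo_tool --pt "0 0 0 0 0.4" --pt "0 0 0 0 0.4"

```text
time: 30.32
tool_pos: [0.6388, -0.0632, 0.1595]
tool_rot: [[-0.997, 0.075, 0.0], [0.075, 0.997, -0.001], [-0.0, -0.001, -1.0]]
ft_force: [0.6, -0.6, -3.0]
gripper_width: 0.0484
```

Run:
```python
from h import *
go(.6405,-.0594,.0605,176.1)
s=read_state();print(s["tool_pos"]);wl("w11")
g=cv2.cvtColor(cv2.imread("pics/w11.png"),cv2.COLOR_BGR2GRAY)
for c in(235,280,325):print(c,g[145:190,c].tolist())
for r in(185,192):print(r,g[r,205:230].tolist(),g[r,330:352].tolist())
```

```text
go [-1.4  4.  99. ] turn -0.007 t 30.3 w 0.0484 F [ 0.6 -0.6 -3. ]
[ 0.63883318 -0.06318994  0.15948235]
[ 0.562 -0.057  0.286]
235 [189, 189, 189, 190, 190, 190, 190, 191, 190, 190, 190, 190, 190, 191, 190, 189, 183, 160, 118, 80, 69, 71, 76, 83, 90, 93, 97, 98, 98, 98, 97, 98, 98, 97, 97, 97, 97, 97, 97, 97, 98, 98, 97, 98, 97]
280 [187, 187, 188, 187, 188, 188, 188, 188, 188, 188, 188, 188, 188, 187, 187, 186, 171, 130, 84, 67, 67, 70, 78, 85, 91, 94, 96, 95, 95, 94, 94, 95, 95, 95, 94, 93, 94, 94, 95, 94, 93, 93, 94, 94, 92]
325 [201, 202, 202, 201, 201, 201, 201, 200, 201, 201, 202, 203, 203, 202, 200, 187, 148, 96, 69, 66, 68, 74, 81, 86, 90, 91, 92, 91, 91, 91, 91, 92, 91, 91, 92, 90, 91, 91, 91, 91, 90, 91, 91, 91, 91]
185 [188, 187, 184, 184, 183, 184, 186, 187, 187, 185, 181, 171, 145, 116, 104, 100, 99, 100, 99, 99, 96, 96, 96, 97, 96] [92, 92, 93, 92, 92, 89, 90, 119, 155, 163, 148, 136, 137, 137, 135, 134, 133, 127, 114, 99, 93, 96]
192 [189, 188, 185, 184, 184, 184, 184, 185, 186, 185, 183, 177, 159, 130, 109, 99, 99, 99, 98, 99, 98, 97, 96, 96, 98] [92, 92, 93, 93, 91, 88, 95, 132, 164, 163, 143, 132, 134, 136, 135, 133, 131, 124, 106, 93, 93, 97]
```

Call:
servo_tool --pt "-3.4 3.4 20 0 0.4" --pt "-3.4 3.4 45 0 0.4" --pt "-3.4 3.4 65 0 0.4" --pt "-3.4 3.4 75 0 0.4" --pt "-3.4 3.4 75 0 0.4"

```text
time: 30.78
tool_pos: [0.6417, -0.0595, 0.0822]
tool_rot: [[-0.997, 0.075, -0.003], [0.075, 0.997, -0.0], [0.003, -0.0, -1.0]]
ft_force: [-0.5, -1.0, -2.6]
gripper_width: 0.0483
```

Call:
servo_tool --pt "0 0 0 0 0.4" --pt "0 0 0 0 0.4" --pt "0 0 0 0 0.4"

```text
time: 31.03
tool_pos: [0.6439, -0.0591, 0.0853]
tool_rot: [[-0.997, 0.074, 0.002], [0.074, 0.997, -0.0], [-0.002, 0.0, -1.0]]
ft_force: [0.1, -0.6, -3.1]
gripper_width: 0.0484
```

Run:
```python
from h import *
go(.6425,-.060,.0605,175.8)
```

```text
go [ 1.4 -1.  24.8] turn -0.001 t 31.0 w 0.0484 F [ 0.1 -0.6 -3.1]
```

Call:
servo_tool --pt "1.2 -0.7 6 0 0.4" --pt "1.2 -0.7 12 0 0.4" --pt "1.2 -0.7 17 0 0.4" --pt "1.2 -0.7 20 0 0.4" --pt "1.2 -0.7 22 0 0.4"

```text
time: 31.45
tool_pos: [0.6415, -0.0594, 0.0611]
tool_rot: [[-0.997, 0.074, -0.001], [0.074, 0.997, 0.0], [0.001, -0.0, -1.0]]
ft_force: [-8.4, 0.4, 31.0]
gripper_width: 0.0483
```

Call:
servo_tool --pt "0 0 1.5 0 0.4" --pt "0 0 3 0 0.4" --pt "0 0 4 0 0.4" --pt "0 0 4 0 0.4"

```text
time: 31.78
tool_pos: [0.6415, -0.0594, 0.061]
tool_rot: [[-0.997, 0.074, 0.0], [0.074, 0.997, -0.0], [-0.0, -0.0, -1.0]]
ft_force: [-11.1, 1.1, 34.4]
gripper_width: 0.0488
```

Call:
servo_tool --pt "0 0 -3 0 0.4" --pt "0 0 -3 0 0.73" --pt "0 0 -3 0 0.73" --pt "0 0 -3 0 0.73" --pt "0 0 -15 0 0.73"

```text
time: 32.2
tool_pos: [0.6407, -0.0593, 0.0709]
tool_rot: [[-0.997, 0.073, -0.004], [0.073, 0.997, 0.0], [0.004, -0.0, -1.0]]
ft_force: [0.4, -0.4, 0.4]
gripper_width: 0.0624
```

Call:
servo_tool --pt "0 0 -35 0 0.73" --pt "0 0 -75 0 0.73" --pt "20 0 -110 0 0.73" --pt "50 0 -140 0 0.73" --pt "85 0 -160 0 0.73"

```text
time: 32.62
tool_pos: [0.5582, -0.0532, 0.2359]
tool_rot: [[-0.997, 0.074, 0.004], [0.074, 0.997, -0.0], [-0.004, 0.0, -1.0]]
ft_force: [0.0, 0.1, 0.6]
gripper_width: 0.0622
```

Call:
servo_tool --pt "35 -15 -20 0 0.73" --pt "55 -30 -20 0 0.73" --pt "55 -30 -20 0 0.73" --pt "55 -30 -20 0 0.73"

```text
time: 32.95
tool_pos: [0.4993, -0.0799, 0.254]
tool_rot: [[-0.997, 0.075, 0.002], [0.075, 0.997, -0.0], [-0.002, -0.0, -1.0]]
ft_force: [1.6, 1.1, 0.5]
gripper_width: 0.0623
```

Run:
```python
from h import *
go(.5,-.1,.25,176)
wl("w12")
```

```text
go [ -2.2 -20.    4.1] turn -0.006 t 33.0 w 0.0623 F [1.6 1.1 0.5]
[ 0.422 -0.074  0.38 ]
```

View pics/w12.png

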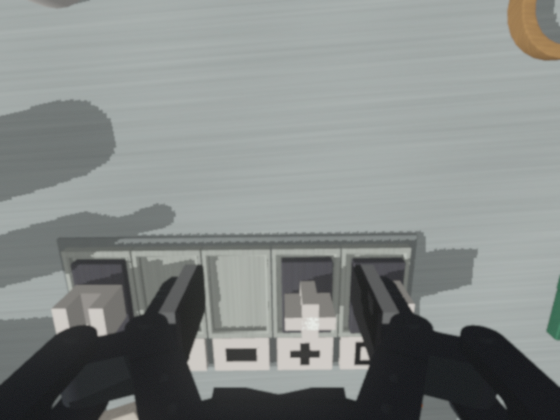

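Call:
servo_tool --pt "0 0 -40 0 0.73" --pt "0 0 -80 0 0.73" --pt "0 0 -120 0 0.73" --pt "0 0 -150 0 0.73" --pt "0 0 -150 0 0.73"

```text
time: 33.42
tool_pos: [0.5034, -0.0786, 0.4087]
tool_rot: [[-0.997, 0.073, 0.009], [0.073, 0.997, -0.0], [-0.009, 0.0, -1.0]]
ft_force: [-0.3, -0.5, -0.4]
gripper_width: 0.0625
```

Run:
```python
from h import *
_,a=snap("scene","s1");_,b=snap("side","s2")
a=a[160:330,170:430];b=b[140:310,180:440]
cv2.imwrite("pics/fin.png",np.vstack([cv2.resize(x,None,fx=2.6,fy=1.75,interpolation=2) for x in(a,b)]))
```

```text
(no output)
```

View pics/fin.png

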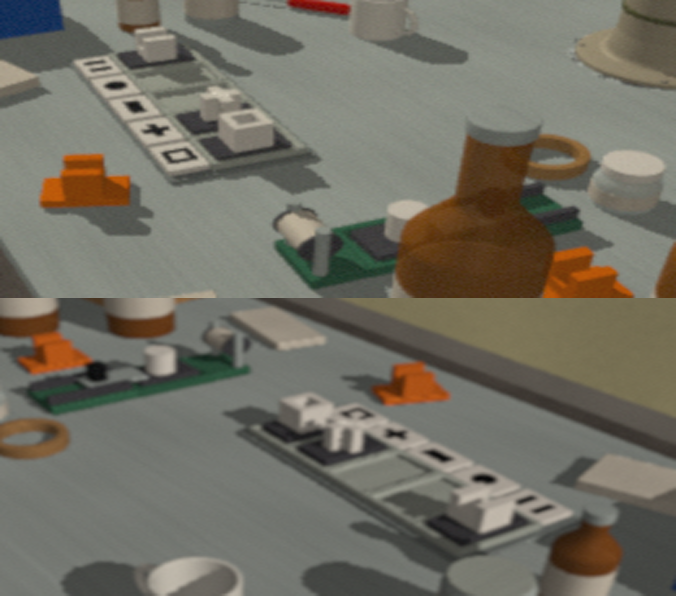

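The final views show the saddle, cross and tube seated flat in their labelled bays, the post block in the jig under the closed clamp, and the other things untouched.

```bash
python3 -c "
from workcell import *
print(close_job())"
```

```text
the job is handed in; nothing more can be done
None
```

The changeover is finished and handed in at about 33.5 s of the 200 s limit. I slid the clamp fully open, put the saddle block in its two-bars bay, seated the post block in the jig pocket and slid the clamp home. The tube and cross blocks went back into their own bays. The bar block was absent in this run.

**Last checks**
- **Rack:** the last wrist, scene and side pictures show all three returned blocks in the right bays and looking flat. Each one touched down at the height expected for a pocket floor.
- **Jig:** the post block is square in the pocket, with the clamp tongue over its foot. The clamp moved about 43 mm each way and stopped firmly at both ends, against a nominal 45 mm. The knob also measured close to where it started, within 2–4 mm.
- **Other things:** in the parts of the bench shown by the final pictures, I saw nothing else moved.

**What did not go cleanly**
- The post block first landed on the pocket rim, with a 45 N wrist force. I lifted it, shifted it about 3 mm, and it then went in freely.
- The cross block was pressed down with about 34 N when seated.

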